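# Check the tag-charger cradles with a feeler gauge

## Robot

A 6-joint arm with a two-finger parallel gripper is mounted at the origin on a cart in front of the work surface, level with it; the furniture and walls round the work are solid. World frame = base frame: x ahead of the robot, y to its left, z up, the work surface at z = 0. Lengths are in m, angles in rad, forces in N, time in s.
With the tool pointing down it reaches from about 0.35 to 0.775 m from the base axis. Payload 5.5 kg.
Tool frame: the origin (TCP) lies between the finger pads; the fingertips stand 11 mm ahead of it and the grasp point (between the pads) lies 8 mm behind it (tips_ahead is the distance from the TCP to the fingertips, in m); z points along the fingers, y is the line along which they close (so a half turn about z gives the same grasp; the last joint's range is limited). The gripper opens to 85 mm and grips with 20 to 120 N. Pads are 22 mm wide; open, the fingers measure 114 mm over their backs; the gripper's body (76 mm by 85 mm) begins 54 mm behind the grasp point. The pads swing forward as they close: fully open they stand 13 mm farther back than shut.
Start: joints at [0.969, 0.313, 0.046, 1.304, 0, 1.431], TCP at [0.256, 0.515, 0.242] pointing down, gripper open.
Joint ranges: [-2.76, 2.76], [-0.86, 1.69], [-1.03, 1.26], [-2.2, 2.34], [-1.47, 1.5], [-3.14, 3.14]. Speed limits (rad/s): [2.57, 2.57, 3.14, 3.14, 3.14, 3.14].

## Interface

Orientations are given as a unit quaternion [w, x, y, z].
In Python, from workcell import * gives the robot as it stands. The module is installed in compiled form; this text tells all that it offers.
- The arm moves only by the tool jog_arm, never from a script. Its argument "moves" is a list of rows, each an object with "fingers": the closure, from 0 (fully open) to 1 (shut); "slide": the shift along the tool's x, y, z in mm, a list of three; "angular": the turn, a rotation vector about the tool's x, y, z in degrees, a list of three. A call has 1 to 10 rows; each row is the pose to reach, as a shift and turn from the pose commanded when the call began, along the tool's axes at that moment; what a row does not reach only later rows make up. A row lasts 1/12 s, in which the tool goes at most 41.7 mm and 7.16 degrees, less where a joint would pass 70% of its speed; a pose out of reach is approached as far as the arm can. A call with a gripper value outside its range is refused whole. The fingers move at their own pace and stop on an object; "squeeze" is the grip in N (left out, the last holds). Time passes only in rows, so rows that repeat a pose let the fingers close. It gives the time, the measured TCP pose, the force, the opening and the grip force at its end, in the units of the state.
- get_state(): the state, without advancing time (a new reading comes with each control period).
- read_camera(name): name is "side" or "top" or "wrist"; returns a dict with "color" (384x512x3 uint8, red, green, blue), "fovy" (degrees; the focal length in pixels is half the picture's height over the tangent of half this angle, whatever the lens; pixels are square), "cx", "cy" (the principal point, pixels), "world_from_camera" (4x4, takes a point from camera to world coordinates); the wrist camera has in their place "tool_from_camera" (4x4, takes a point from camera to tool coordinates, whose origin is the TCP and whose axes are the flange's). Camera axes: x right, y down, z forward; pixel columns grow to the right and rows downward; lengths in m; the calibration is good to about 2 mm. A picture is of the moment at which its call begins: read the wrist's pose just before it. There is no depth.
- hand_in(): hands the job in; it is judged then, once.
Trained networks look in a picture, given as the dict that the camera call returned (one of the last four; its "shot" number tells which), for a name from the list of things; names that differ only in an ending like _2 or _b are one class to them, and where a whole thing is asked for, a point or a joint stands for the part that bears it (a point fixed in the world has none). Each returns a list of dicts, best first, with "p" (0 to 1); they miss things now and then, are a little off and sometimes report something else, mostly with a low value. They report only what shows in the picture. A call takes as long as a camera call. They do not tell look-alikes from the thing itself.
- look_for(target, picture): "point" ([column, row] in pixels, amid what is visible of it).
- tip_of(target, picture): "point" ([column, row] in pixels: a listed point, or the origin of a listed thing).
The state is a dict: "clock": time; "joint_pos": joint angles; "qvel": joint speeds; "tau": joint torques, N m; "tcp_pos": TCP position; "orientation": TCP orientation; "wrist_force": force on the tool from outside, world axes, zero at the start; "ft_torque": the same for the moment, N m; "finger_gap": finger opening in m; "grip_force": force on a finger pad.
Only numpy, scipy, OpenCV 4.12 (cv2) and the standard library are available. Lean on these libraries where they do the work, as an engineer would, in place of code of your own. Each camera call takes 0.05 s, during which the arm holds its last target. There are 200 camera calls.

## Task

First switch the charger off by turning its dial fully anticlockwise to the stop, and leave it off. Then hold the feeler gauge by its handle and slide its blade down into the slot of every charging cradle until it goes no further: where it goes down to the bottom, leave that cradle standing where it is on the counter; where it jams part-way, stand the cradle upright, flat on the floor of the aluminium repair tray. Put the gauge back upright in its wooden stand with its collar down on the stand's top, and leave the other things on the counter alone.

Things in the scene. Friction and masses are not known exactly. Their poses are not given: they have to be found in the camera images.
- cradle_1_mid (a point): Centre of a loose charging cradle (may be absent), a grey plastic block 64 (x) x 44 (y) x 36 (z) mm, about 0.3 kg, this point 18 mm above its underside. In its top is an open slot 44 mm long (along x) and 9 mm wide, centred, 26 mm deep. All cradles look alike. x along the slot, z up.
- shutter_1 (a joint): How far the black shutter plate in the slot of cradle 1 has been pushed down, m. At 0 its top lies 4 mm below the cradle's top; it yields to about 1.2 N and stays where it is pushed. In a clear slot it goes down 20 mm with the blade (blade tip 24 mm below the cradle's top, end of travel). In a pinched slot shutter and blade jam after 7 mm (tip 11 mm below the cradle's top).
- cradle_2_mid (a point): Centre of a loose charging cradle (may be absent), a grey plastic block 64 (x) x 44 (y) x 36 (z) mm, about 0.3 kg, this point 18 mm above its underside. In its top is an open slot 44 mm long (along x) and 9 mm wide, centred, 26 mm deep. All cradles look alike. x along the slot, z up.
- shutter_2 (a joint): How far the black shutter plate in the slot of cradle 2 has been pushed down, m. At 0 its top lies 4 mm below the cradle's top; it yields to about 1.2 N and stays where it is pushed. In a clear slot it goes down 20 mm with the blade (blade tip 24 mm below the cradle's top, end of travel). In a pinched slot shutter and blade jam after 7 mm (tip 11 mm below the cradle's top).
- cradle_3_mid (a point): Centre of a loose charging cradle (may be absent), a grey plastic block 64 (x) x 44 (y) x 36 (z) mm, about 0.3 kg, this point 18 mm above its underside. In its top is an open slot 44 mm long (along x) and 9 mm wide, centred, 26 mm deep. All cradles look alike. x along the slot, z up.
- shutter_3 (a joint): How far the black shutter plate in the slot of cradle 3 has been pushed down, m. At 0 its top lies 4 mm below the cradle's top; it yields to about 1.2 N and stays where it is pushed. In a clear slot it goes down 20 mm with the blade (blade tip 24 mm below the cradle's top, end of travel). In a pinched slot shutter and blade jam after 7 mm (tip 11 mm below the cradle's top).
- cradle_4_mid (a point): Centre of a loose charging cradle (may be absent), a grey plastic block 64 (x) x 44 (y) x 36 (z) mm, about 0.3 kg, this point 18 mm above its underside. In its top is an open slot 44 mm long (along x) and 9 mm wide, centred, 26 mm deep. All cradles look alike. x along the slot, z up.
- shutter_4 (a joint): How far the black shutter plate in the slot of cradle 4 has been pushed down, m. At 0 its top lies 4 mm below the cradle's top; it yields to about 1.2 N and stays where it is pushed. In a clear slot it goes down 20 mm with the blade (blade tip 24 mm below the cradle's top, end of travel). In a pinched slot shutter and blade jam after 7 mm (tip 11 mm below the cradle's top).
- cradle_5_mid (a point): Centre of a loose charging cradle (may be absent), a grey plastic block 64 (x) x 44 (y) x 36 (z) mm, about 0.3 kg, this point 18 mm above its underside. In its top is an open slot 44 mm long (along x) and 9 mm wide, centred, 26 mm deep. All cradles look alike. x along the slot, z up.
- shutter_5 (a joint): How far the black shutter plate in the slot of cradle 5 has been pushed down, m. At 0 its top lies 4 mm below the cradle's top; it yields to about 1.2 N and stays where it is pushed. In a clear slot it goes down 20 mm with the blade (blade tip 24 mm below the cradle's top, end of travel). In a pinched slot shutter and blade jam after 7 mm (tip 11 mm below the cradle's top).
- gauge_mid (a point): Centre of the handle of the loose feeler gauge, 0.08 kg, which starts upright in its stand. Handle 26 (x) x 16 (y) x 56 (z) mm, light wood, from 28 mm below to 28 mm above this point; under it a black collar 32 x 26 x 8 mm whose underside is 36 mm below this point; under that the steel blade, 18 mm wide (x), 4 mm thick (y), 45 mm long, pointing down. z up.
- gauge_tip (a point): Middle of the lower end of the feeler blade, 81 mm below gauge_mid. Axes as gauge_mid.
- stand_top (a point): Centre of the top of the fixed wooden gauge stand, 70 (x) x 60 (y) x 60 (z) mm, at the mouth of its slot, 26 mm (x) x 10 mm (y), 55 mm deep. The gauge's blade hangs in the slot and its collar rests on the stand's top.
- dial (a joint): Angle of the charger's dial, rad: 0 = off, the anticlockwise end stop (seen from above), where the white pointer faces the mark on the side of the supply nearest the robot (its -x side); grows clockwise to 4.7. Stays where it is left, about 0.04 N m of friction.
- dial_grip (a point): Point on the dial's upright axis, 82 mm above the counter, inside its upright grip bar: 42 mm long (along x, which turns with the dial; the white pointer is at -x), 14 mm wide (y), the bar reaching from 25 mm below to 7 mm above this point.
- tray: Fixed shallow aluminium repair tray, outside 128 (x) x 270 (y) x 12 (z) mm, walls and floor 4 mm thick; origin at the centre of its underside; z up.
- supply: Fixed grey charger supply box, 110 x 110 x 45 mm, with the dial in the middle of its top; origin at the centre of its underside.
- staples_box: Loose small yellow card box, 40 x 62 x 28 mm, bystander; origin at its underside.
- tape_measure: Loose round yellow tape measure, 52 x 58 x 15 mm, bystander; origin at its underside.
- stamp: Loose wooden hand stamp, 27 x 56 x 74 mm, bystander; origin at its underside.
Things that resemble listed ones, but are neither listed nor needed, are in the scene too. What is shaped like the part that bears cradle_3_mid but green or orange is not meant.

How it is judged:
By the outcome, as a careful person would: the job done as asked, in the order asked, and still so for the second after the job is handed in, with the robot touching nothing.
Of cradle_1, cradle_2, cradle_3, cradle_4, cradle_5 only 3 to 5 are there at a start; the rules pass over those that are not, and their reading is None.
At some moment in a run one of cradle_1, cradle_2, cradle_3, cradle_4, cradle_5 may be knocked a few centimetres aside while the robot is not near it.
It also fails if it takes over 210 s, if anything falls off the work surface, if the arm or the gripper's body presses on something with over 40 N, if the wrist force passes 120 N, or if a joint passes its speed limit or range.

## Working session

There is one attempt and no reset: what is moved stays moved. The work goes in short steps, Python scripts to look and compute and a tool call to move; the robot and the scene stay as the last step left them, time stands still between calls to the robot, and variables do not carry over. Pictures are saved under pics/ and viewed, at most 14 in all, crops included, and the job is handed in when it is done.

Besides the shell and the picture viewer there is one more tool, called after "Call:" as name([rows], argument=value, ...), one row to a line, values as JSON. jog_arm: Moves the arm, as the interface text tells. Its arguments: {"type":"object","properties":{"moves":{"type":"array","items":{"type":"object","properties":{"fingers":{"type":"number"},"slide":{"type":"array","items":{"type":"number"}},"angular":{"type":"array","items":{"type":"number"}}}}},"squeeze":{"type":"number"}},"required":["moves"]}

```bash
mkdir -p pics; cat > h.py <<'E'
from workcell import *
import numpy as np, cv2
from scipy.spatial.transform import Rotation as R
def T_tool(s):
    q=s["orientation"]; T=np.eye(4); T[:3,:3]=R.from_quat([q[1],q[2],q[3],q[0]]).as_matrix(); T[:3,3]=s["tcp_pos"]; return T
def shot(name):
    s=get_state(); p=read_camera(name)
    p["T"]=np.array(p["world_from_camera"]) if "world_from_camera" in p else T_tool(s)@np.array(p["tool_from_camera"])
    p["f"]=p["color"].shape[0]/2/np.tan(np.radians(p["fovy"])/2); return p
def ray(p,uv):
    d=np.array([(uv[0]-p["cx"])/p["f"],(uv[1]-p["cy"])/p["f"],1.]); return p["T"][:3,3],p["T"][:3,:3]@d
def at_z(p,uv,z):
    o,d=ray(p,uv); return o+d*(z-o[2])/d[2]
def proj(p,X):
    c=np.linalg.inv(p["T"])@np.append(X,1); return np.array([p["cx"]+p["f"]*c[0]/c[2],p["cy"]+p["f"]*c[1]/c[2]])
def tri(obs):
    A=np.zeros((3,3));b=np.zeros(3)
    for p,uv in obs:
        o,d=ray(p,uv); d=d/np.linalg.norm(d); M=np.eye(3)-np.outer(d,d); A+=M;b+=M@o
    return np.linalg.solve(A,b)
def save(p,n,box=None,scale=1):
    im=p["color"][:,:,::-1]
    if box: im=im[box[1]:box[3],box[0]:box[2]]
    cv2.imwrite("pics/"+n+".png",cv2.resize(im,None,fx=scale,fy=scale,interpolation=cv2.INTER_CUBIC))
E
python3 - <<'E'
from h import *
np.set_printoptions(precision=3,suppress=True)
s=get_state();print(s["clock"],s["tcp_pos"],s["orientation"],s["finger_gap"])
for n in("top","side"):
    p=shot(n);save(p,n+"0",scale=1.5);print(n,p["f"],p["T"])
    for t in("cradle_1_mid","gauge_mid","stand_top","dial_grip","tray","supply","staples_box","tape_measure","stamp"):
        z={"cradle_1_mid":.018,"gauge_mid":.096,"stand_top":.06,"dial_grip":.082}.get(t,0)
        for d in tip_of(t,p): 
            if d["p"]>.1: print(t,round(d["p"],2),np.round(d["point"],1),at_z(p,d["point"],z))
E
```

```text
0.0 [0.256 0.514 0.241] [-0.     0.229  0.973 -0.001] 0.08541685083447227
top 414.9374726002028 [[ 0.025 -0.984  0.174  0.272]
 [-1.    -0.022  0.018 -0.171]
 [-0.014 -0.174 -0.985  1.417]
 [ 0.     0.     0.     1.   ]]
cradle_1_mid 0.81 [200.6 180.8] [0.554 0.063 0.018]
gauge_mid 0.61 [241.3 210.9] [ 0.443 -0.086  0.096]
stand_top 0.72 [242.2 214.7] [ 0.435 -0.087  0.06 ]
dial_grip 0.52 [335.7 205.4] [ 0.47  -0.391  0.082]
tray 0.62 [126.4 212.5] [0.441 0.317 0.   ]
supply 0.75 [335.4 209.7] [ 0.467 -0.403  0.   ]
supply 0.71 [335.9 211.3] [ 0.461 -0.405  0.   ]
tape_measure 0.44 [190.4 153.5] [0.656 0.107 0.   ]
stamp 0.6 [321.9 173.4] [ 0.593 -0.357  0.   ]
side 354.4333608769792 [[ 0.96  -0.134  0.244  0.208]
 [-0.279 -0.443  0.852 -1.246]
 [-0.006 -0.886 -0.463  0.687]
 [ 0.     0.     0.     1.   ]]
cradle_1_mid 0.72 [244.8 177.5] [0.561 0.096 0.018]
gauge_mid 0.45 [224.7 185.5] [ 0.432 -0.104  0.096]
stand_top 0.67 [226.9 191.7] [ 0.442 -0.087  0.06 ]
dial_grip 0.77 [254.7 229.5] [ 0.461 -0.39   0.082]
tray 0.64 [209.5 162.9] [0.449 0.341 0.   ]
supply 0.71 [256.1 252. ] [ 0.464 -0.394  0.   ]
staples_box 0.53 [269.3 187.7] [0.644 0.007 0.   ]
tape_measure 0.63 [263.5 180.8] [0.64  0.077 0.   ]
stamp 0.46 [287.4 238.7] [ 0.584 -0.356  0.   ]
```

View pics/top0.png

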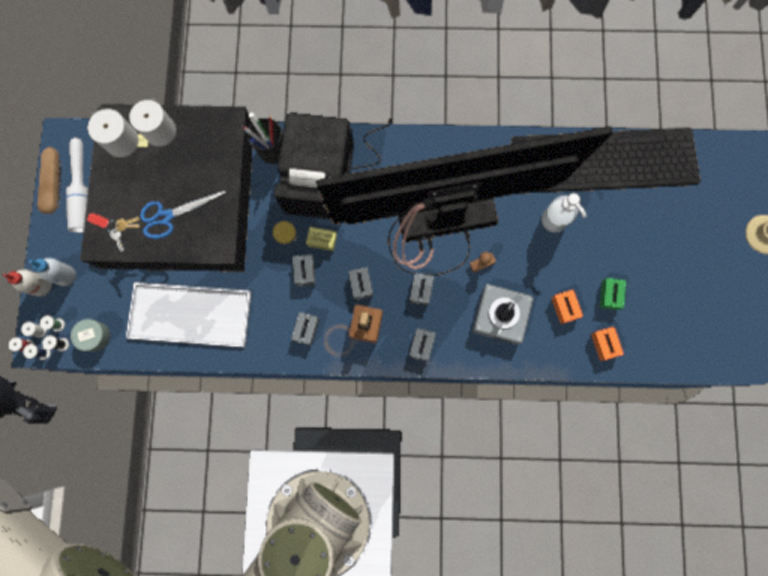

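View pics/side0.png

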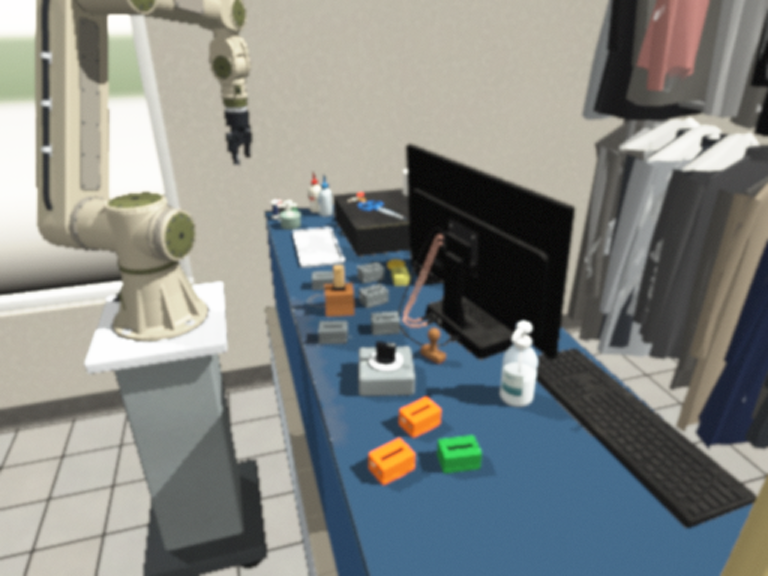

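Seen (1.5× pixels): five grey cradles at (303,270), (360,283), (421,289), (304,328) and (422,344). The gauge in its brown stand is at (366,322), the dial on its grey box at (503,311) and the tray at (189,315). The orange blocks at (568,305) and (607,344) and the green one at (614,293) are look-alikes and stay where they are.

```bash
cat >> h.py <<'E'
def go(x,y,z,yaw=None):
    """print slide/angular to reach TCP x,y,z with tool-x yaw (deg), tool down, from measured pose"""
    s=get_state();T=T_tool(s);Rm=T[:3,:3]
    cy=np.degrees(np.arctan2(Rm[1,0],Rm[0,0]))
    if yaw is None: yaw=cy
    d=Rm.T@(np.array([x,y,z])-T[:3,3])*1000
    D=R.from_euler('z',yaw,degrees=True).as_matrix()@np.diag([1,-1,-1.])
    rv=np.degrees(R.from_matrix(Rm.T@D).as_rotvec())
    q6=np.pi+np.arctan2(y,x)-np.radians(yaw)
    print("go slide",np.round(d,1),"ang",np.round(rv,1),"cur yaw",round(cy,1),"q6(mod2pi)",round((q6+np.pi)%(2*np.pi)-np.pi,2),"q6 now",round(s["joint_pos"][5],2))
E
python3 - <<'E'
from h import *
np.set_printoptions(precision=3,suppress=True)
p=shot("top");w=shot("side")
for a in((303,270),(360,283),(421,289),(304,328),(422,344)): print(at_z(p,np.array(a)/1.5,.036))
for a,b in(((335.7,205.4),(254.7,229.5)),((241.3,210.9),(224.7,185.5)),((126.4,212.5),(209.5,162.9))): print("tri",tri([(p,a),(w,b)]))
k=shot("wrist");print(k["tool_from_camera"],k["f"])
go(.45,0.05,.33,180)
E
```

```text
[0.554 0.055 0.036]
[ 0.526 -0.075  0.036]
[ 0.516 -0.213  0.036]
[0.421 0.046 0.036]
[ 0.392 -0.217  0.036]
tri [ 0.466 -0.39   0.082]
tri [ 0.44  -0.085  0.086]
tri [0.442 0.313 0.012]
[[-0.    -0.947 -0.321  0.083]
 [ 1.     0.    -0.    -0.   ]
 [ 0.    -0.321  0.947 -0.131]
 [ 0.     0.     0.     1.   ]] 329.8261657296239
go slide [-380.6 -329.8  -87.7] ang [  0.    0.  -26.5] cur yaw 153.5 q6(mod2pi) 0.11 q6 now 1.43
```

Call:
jog_arm([
  {"slide": [-190, -165, -88], "angular": [0, 0, -13]},
  {"slide": [-190, -165, -88], "angular": [0, 0, -13]},
  {"slide": [-190, -165, -88], "angular": [0, 0, -26.5]},
  {"slide": [-190, -165, -88], "angular": [0, 0, -26.5]},
  {"slide": [-190, -165, -88], "angular": [0, 0, -26.5]},
  {"slide": [-190, -165, -88], "angular": [0, 0, -26.5]},
  {"slide": [-190, -165, -88], "angular": [0, 0, -26.5]},
  {"slide": [-290, -250, -88], "angular": [0, 0, -26.5]},
  {"slide": [-290, -250, -88], "angular": [0, 0, -26.5]},
  {"slide": [-290, -250, -88], "angular": [0, 0, -26.5]},
])

```text
schema error: expected keys fingers, slide, angular
```

Call:
jog_arm([
  {"slide": [-50, 120, 0], "fingers": 0},
  {"slide": [-50, 120, 0]},
  {"slide": [-50, 120, 0]},
  {"slide": [-50, 120, 0]},
  {"slide": [-50, 120, 0]},
])

```text
schema error: expected keys fingers, slide, angular
```

Call:
jog_arm([
  {"fingers": 0, "slide": [-190, -165, -88], "angular": [0, 0, -26.5]},
  {"fingers": 0, "slide": [-190, -165, -88], "angular": [0, 0, -26.5]},
  {"fingers": 0, "slide": [-190, -165, -88], "angular": [0, 0, -26.5]},
  {"fingers": 0, "slide": [-380, -330, -88], "angular": [0, 0, -26.5]},
  {"fingers": 0, "slide": [-380, -330, -88], "angular": [0, 0, -26.5]},
  {"fingers": 0, "slide": [-380, -330, -88], "angular": [0, 0, -26.5]},
  {"fingers": 0, "slide": [-380, -330, -88], "angular": [0, 0, -26.5]},
  {"fingers": 0, "slide": [-380, -330, -88], "angular": [0, 0, -26.5]},
  {"fingers": 0, "slide": [-380, -330, -88], "angular": [0, 0, -26.5]},
  {"fingers": 0, "slide": [-380, -330, -88], "angular": [0, 0, -26.5]},
])

```text
clock: 1.98
tcp_pos: [0.4113, 0.1406, 0.3185]
orientation: [0.001, -0.0, 1.0, 0.0]
wrist_force: [0.9, 1.0, -0.2]
finger_gap: 0.0855
grip_force: 0.0
```

```bash
python3 - <<'E'
from h import *
p=shot("wrist");save(p,"w1",scale=1.5)
import pickle;pickle.dump({k:p[k] for k in("T","f","cx","cy","color")},open("w1.pkl","wb"))
for t,z in (("cradle_1_mid",.018),("gauge_mid",.096),("stand_top",.06),("tray",0)):
    for d in tip_of(t,p):
        if d["p"]>.1: print(t,round(d["p"],2),np.round(d["point"],1),at_z(p,d["point"],z).round(3))
go(.40,-.36,.30,180)
E
```

```text
cradle_1_mid 0.72 [196.4 236.8] [0.555 0.055 0.018]
gauge_mid 0.68 [ 47.3 173.4] [ 0.435 -0.092  0.096]
stand_top 0.69 [ 65.5 164.1] [ 0.434 -0.091  0.06 ]
tray 0.59 [379.1 163.6] [0.45  0.315 0.   ]
go slide [  10.6 -502.5   17.6] ang [ 0. -0. -0.] cur yaw 180.0 q6(mod2pi) -0.73 q6 now 0.15
```

View pics/w1.png

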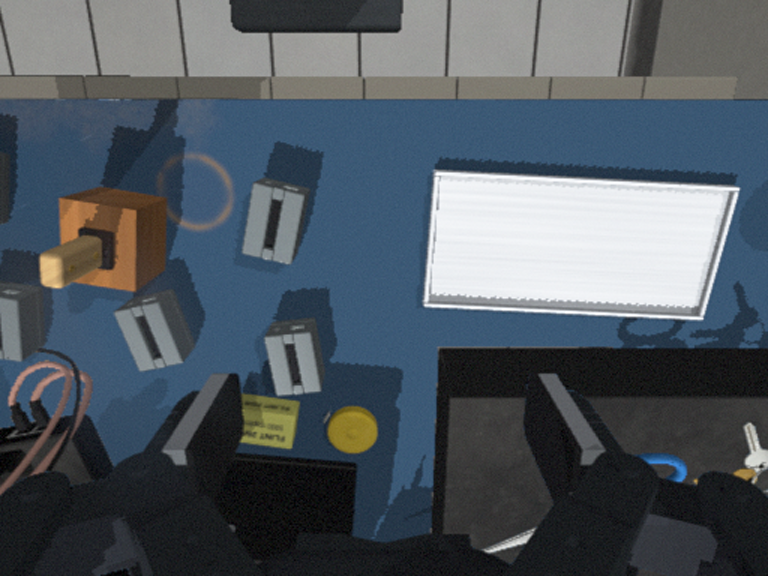

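The view shows three cradles at about (277,222), (153,330) and (294,357), with a fourth cut off at the left edge at (15,320). It also shows the gauge in its stand at (95,250) and the tray at (583,245). Next I go to the dial.

Call:
jog_arm([
  {"fingers": 0, "slide": [-20, -460, 20], "angular": [0, 0, 0]},
  {"fingers": 0, "slide": [-20, -460, 20], "angular": [0, 0, 0]},
  {"fingers": 0, "slide": [-20, -460, 20], "angular": [0, 0, 0]},
  {"fingers": 0, "slide": [-20, -460, 20], "angular": [0, 0, 0]},
  {"fingers": 0, "slide": [-20, -460, 20], "angular": [0, 0, 0]},
  {"fingers": 0, "slide": [-20, -460, 20], "angular": [0, 0, 0]},
  {"fingers": 0, "slide": [-20, -460, 20], "angular": [0, 0, 0]},
  {"fingers": 0, "slide": [-20, -460, 20], "angular": [0, 0, 0]},
  {"fingers": 0, "slide": [-20, -460, 20], "angular": [0, 0, 0]},
  {"fingers": 0, "slide": [-20, -460, 20], "angular": [0, 0, 0]},
])

```text
clock: 3.07
tcp_pos: [0.4302, -0.2731, 0.2996]
orientation: [0.0, -0.002, 1.0, 0.0]
wrist_force: [0.3, 0.7, -0.2]
finger_gap: 0.0855
grip_force: 0.0
```

```bash
python3 - <<'E'
from h import *
import pickle
p=shot("wrist");save(p,"w2",scale=1.5)
pickle.dump({k:p[k] for k in("T","f","cx","cy","color")},open("w2.pkl","wb"))
w1=pickle.load(open("w1.pkl","rb"))
P={}
for t,z in (("cradle_1_mid",.018),("gauge_mid",.096),("stand_top",.06),("dial_grip",.082),("supply",0)):
    for d in tip_of(t,p):
        if d["p"]>.1: P[t]=d["point"];print(t,round(d["p"],2),np.round(d["point"],1),at_z(p,d["point"],z).round(3))
for t,a in(("gauge_mid",(47.3,173.4)),("stand_top",(65.5,164.1))):
    if t in P: print(t,tri([(w1,a),(p,P[t])]).round(4))
s=get_state();print(s["tcp_pos"])
E
```

```text
cradle_1_mid 0.94 [489.5 229. ] [0.55  0.051 0.018]
gauge_mid 0.62 [429.2 163.6] [ 0.436 -0.091  0.096]
stand_top 0.87 [412.4 151.2] [ 0.432 -0.093  0.06 ]
dial_grip 0.59 [140.2 183.6] [ 0.465 -0.401  0.082]
supply 0.68 [165.  163.4] [ 0.463 -0.395  0.   ]
supply 0.53 [141.9 183.8] [ 0.493 -0.429  0.   ]
supply 0.19 [444.5 271.5] [0.631 0.014 0.   ]
gauge_mid [ 0.4357 -0.0914  0.0967]
stand_top [ 0.4334 -0.0918  0.058 ]
[ 0.42986509 -0.27114062  0.29964398]
```

View pics/w2.png

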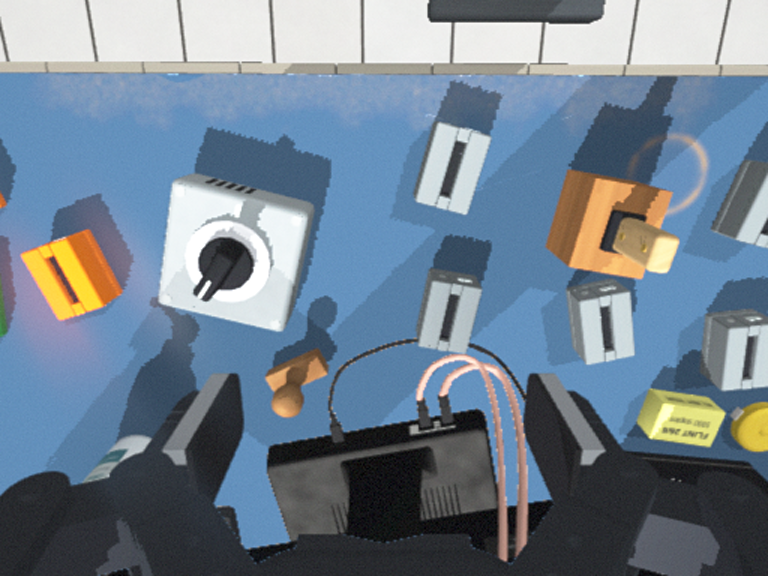

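```bash
python3 - <<'E'
from h import *
import pickle
p=pickle.load(open("w2.pkl","rb"));save(p,"dial",(100,110,220,225),5)
# cradle top faces in both wrist views: corners of grey later
E
```

```text
(no output)
```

View pics/dial.png

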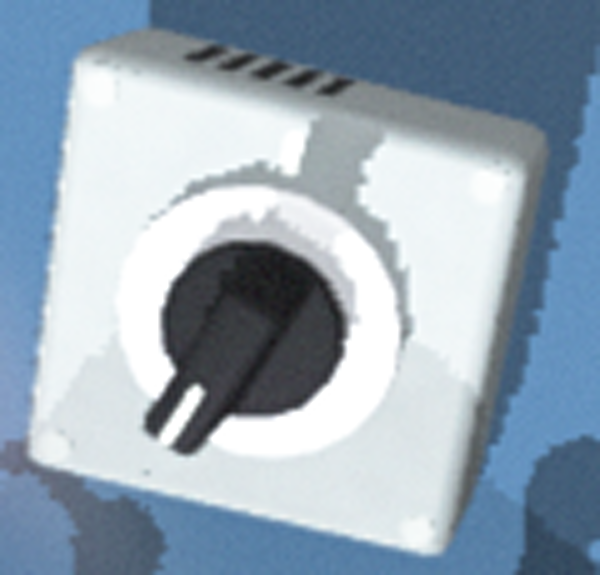

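```bash
python3 - <<'E'
from h import *
import pickle
p=pickle.load(open("w2.pkl","rb"))
f=lambda a,z:at_z(p,np.array(a)/5+[100,110],z)
c=[f(a,.045) for a in((75,52),(528,168),(442,552),(30,462))]
print(np.round(c,4),np.mean(c,0), np.linalg.norm(c[0]-c[2]))
a,b=f((200,388),.089),f((170,440),.089);d=b-a;print("pointer",a,b,np.degrees(np.arctan2(d[1],d[0])))
a,b=f((200,450),.089),f((310,295),.089);d=a-b;print("edge",a,b,np.degrees(np.arctan2(d[1],d[0])))
e=c[1]-c[0];print("supply yaw",np.degrees(np.arctan2(e[1],e[0]))-90)
e=c[2]-c[3];print("supply yaw",np.degrees(np.arctan2(e[1],e[0]))-90)
go(.464,-.396,.22,-30)
E
```

```text
[[ 0.4001 -0.4354  0.045 ]
 [ 0.4269 -0.3318  0.045 ]
 [ 0.5266 -0.3582  0.045 ]
 [ 0.5023 -0.4602  0.045 ]] [ 0.46396373 -0.39641276  0.045     ] 0.14815101692144894
pointer [ 0.46692627 -0.39917712  0.089     ] [ 0.4791586  -0.40713245  0.089     ] -33.03808700955865
edge [ 0.4815065  -0.40074602  0.089     ] [ 0.44563709 -0.37325667  0.089     ] -37.465582755828756
supply yaw -14.46650348003395
supply yaw -13.423455757512798
go slide [ -33.7 -125.1   79.5] ang [ 1.000e-01  1.000e-01 -1.498e+02] cur yaw -179.8 q6(mod2pi) 2.96 q6 now -0.72
```

Call:
jog_arm([
  {"fingers": 0, "slide": [-34, -125, 80], "angular": [0, 0, 71]},
  {"fingers": 0, "slide": [-34, -125, 80], "angular": [0, 0, 71]},
  {"fingers": 0, "slide": [-34, -125, 80], "angular": [0, 0, 71]},
  {"fingers": 0, "slide": [-34, -125, 80], "angular": [0, 0, 71]},
  {"fingers": 0, "slide": [-34, -125, 80], "angular": [0, 0, 71]},
  {"fingers": 0, "slide": [-34, -125, 80], "angular": [0, 0, 71]},
  {"fingers": 0, "slide": [-34, -125, 80], "angular": [0, 0, 71]},
  {"fingers": 0, "slide": [-34, -125, 80], "angular": [0, 0, 71]},
  {"fingers": 0, "slide": [-34, -125, 80], "angular": [0, 0, 71]},
  {"fingers": 0, "slide": [-34, -125, 80], "angular": [0, 0, 71]},
])

```text
clock: 4.2
tcp_pos: [0.4647, -0.3957, 0.2204]
orientation: [0.0, 0.581, 0.814, 0.0]
wrist_force: [-0.5, -1.1, 0.7]
finger_gap: 0.0857
grip_force: 0.0
```

Call:
jog_arm([
  {"fingers": 0, "slide": [0, 0, 0], "angular": [0, 0, 71]},
  {"fingers": 0, "slide": [0, 0, 0], "angular": [0, 0, 71]},
  {"fingers": 0, "slide": [0, 0, 0], "angular": [0, 0, 71]},
  {"fingers": 0, "slide": [0, 0, 0], "angular": [0, 0, 71]},
  {"fingers": 0, "slide": [0, 0, 0], "angular": [0, 0, 71]},
  {"fingers": 0, "slide": [0, 0, 0], "angular": [0, 0, 71]},
  {"fingers": 0, "slide": [0, 0, 0], "angular": [0, 0, 71]},
  {"fingers": 0, "slide": [0, 0, 0], "angular": [0, 0, 71]},
  {"fingers": 0, "slide": [0, 0, 0], "angular": [0, 0, 71]},
  {"fingers": 0, "slide": [0, 0, 0], "angular": [0, 0, 71]},
])

```text
clock: 5.03
tcp_pos: [0.4647, -0.3957, 0.2205]
orientation: [0.0, 0.946, 0.325, 0.0]
wrist_force: [0.7, -0.2, -0.6]
finger_gap: 0.0855
grip_force: 0.0
```

Call:
jog_arm([
  {"fingers": 0, "slide": [0, 0, 0], "angular": [0, 0, 71]},
  {"fingers": 0, "slide": [0, 0, 0], "angular": [0, 0, 71]},
  {"fingers": 0, "slide": [0, 0, 0], "angular": [0, 0, 71]},
  {"fingers": 0, "slide": [0, 0, 0], "angular": [0, 0, 71]},
  {"fingers": 0, "slide": [0, 0, 0], "angular": [0, 0, 71]},
  {"fingers": 0, "slide": [0, 0, 0], "angular": [0, 0, 71]},
  {"fingers": 0, "slide": [0, 0, 0], "angular": [0, 0, 71]},
  {"fingers": 0, "slide": [0, 0, 0], "angular": [0, 0, 71]},
  {"fingers": 0, "slide": [0, 0, 0], "angular": [0, 0, 71]},
  {"fingers": 0, "slide": [0, 0, 0], "angular": [0, 0, 71]},
])

```text
clock: 5.87
tcp_pos: [0.4647, -0.3956, 0.2205]
orientation: [-0.0, 0.959, -0.285, 0.0]
wrist_force: [0.8, 0.0, -0.5]
finger_gap: 0.0858
grip_force: 0.0
```

```bash
python3 - <<'E'
from h import *
p=shot("wrist");save(p,"dial2",(120,90,400,300),2.5)
for t,z in (("dial_grip",.082),("supply",0)):
    for d in tip_of(t,p):
        if d["p"]>.1: print(t,round(d["p"],2),np.round(d["point"],1),at_z(p,d["point"],z).round(4))
print(get_state()["joint_pos"][5]); go(.464,-.396,.075,-34)
print(proj(p,np.array([.464,-.396,.089])))
E
```

```text
dial_grip 0.72 [258.2 173.3] [ 0.4644 -0.3988  0.082 ]
supply 0.96 [257.6 150.8] [ 0.4651 -0.3993  0.    ]
2.873020694854608
go slide [-6.000e-01  1.000e-01  1.454e+02] ang [-0.  -0.   1.4] cur yaw -32.6 q6(mod2pi) 3.03 q6 now 2.87
[255.7769778 177.8740371]
```

View pics/dial2.png

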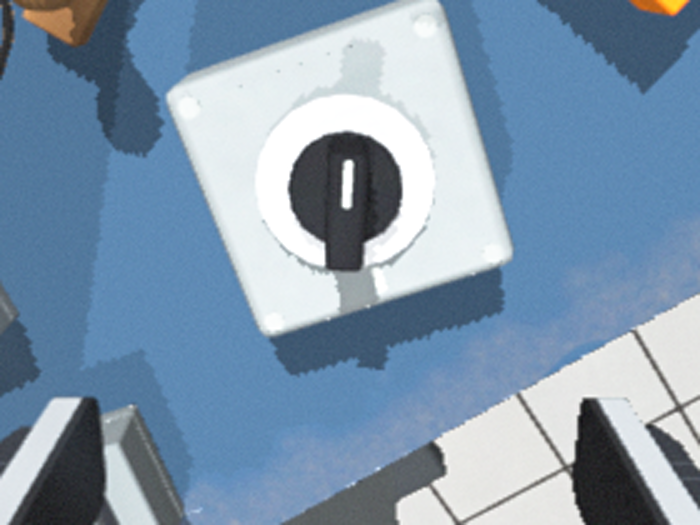

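Call:
jog_arm([
  {"fingers": 0.3, "slide": [0, 2, 144], "angular": [0, 0, 0]},
  {"fingers": 0.3, "slide": [0, 2, 144], "angular": [0, 0, 0]},
  {"fingers": 0.3, "slide": [0, 2, 144], "angular": [0, 0, 0]},
  {"fingers": 0.3, "slide": [0, 2, 144], "angular": [0, 0, 0]},
  {"fingers": 0.3, "slide": [0, 2, 144], "angular": [0, 0, 0]},
  {"fingers": 1, "slide": [0, 2, 144], "angular": [0, 0, 0]},
  {"fingers": 1, "slide": [0, 2, 144], "angular": [0, 0, 0]},
  {"fingers": 1, "slide": [0, 2, 144], "angular": [0, 0, 0]},
  {"fingers": 1, "slide": [0, 2, 144], "angular": [0, 0, 0]},
  {"fingers": 1, "slide": [0, 2, 144], "angular": [0, 0, 0]},
], squeeze=30)

```text
clock: 6.85
tcp_pos: [0.465, -0.399, 0.0788]
orientation: [-0.001, 0.959, -0.283, 0.003]
wrist_force: [4.2, 8.2, 6.5]
finger_gap: 0.0131
grip_force: 33.2
```

Call:
jog_arm([
  {"fingers": 1, "slide": [0, 0, 0], "angular": [0, 0, 0]},
  {"fingers": 1, "slide": [0, 0, 0], "angular": [0, 0, 0]},
  {"fingers": 1, "slide": [0, 0, 0], "angular": [0, 0, 0]},
  {"fingers": 1, "slide": [0, 0, 0], "angular": [0, 0, 0]},
])

```text
clock: 7.18
tcp_pos: [0.4651, -0.399, 0.0788]
orientation: [-0.001, 0.959, -0.282, 0.003]
wrist_force: [3.8, 7.6, 5.6]
finger_gap: 0.0133
grip_force: 33.2
```

Call:
jog_arm([
  {"fingers": 1, "slide": [0, -1, 0], "angular": [0, 0, -60]},
  {"fingers": 1, "slide": [0, -1, 0], "angular": [0, 0, -60]},
  {"fingers": 1, "slide": [0, -1, 0], "angular": [0, 0, -60]},
  {"fingers": 1, "slide": [0, -1, 0], "angular": [0, 0, -60]},
  {"fingers": 1, "slide": [0, -1, 0], "angular": [0, 0, -60]},
  {"fingers": 1, "slide": [0, -1, 0], "angular": [0, 0, -60]},
  {"fingers": 1, "slide": [0, -1, 0], "angular": [0, 0, -60]},
  {"fingers": 1, "slide": [0, -1, 0], "angular": [0, 0, -60]},
  {"fingers": 1, "slide": [0, -1, 0], "angular": [0, 0, -60]},
  {"fingers": 1, "slide": [0, -1, 0], "angular": [0, 0, -60]},
])

```text
clock: 8.02
tcp_pos: [0.4652, -0.398, 0.0788]
orientation: [0.0, 0.972, 0.236, 0.003]
wrist_force: [2.8, 7.1, 7.4]
finger_gap: 0.0129
grip_force: 33.3
```

Call:
jog_arm([
  {"fingers": 1, "slide": [0, 0, 0], "angular": [0, 0, -70]},
  {"fingers": 1, "slide": [0, 0, 0], "angular": [0, 0, -70]},
  {"fingers": 1, "slide": [0, 0, 0], "angular": [0, 0, -70]},
  {"fingers": 1, "slide": [0, 0, 0], "angular": [0, 0, -70]},
  {"fingers": 1, "slide": [0, 0, 0], "angular": [0, 0, -70]},
  {"fingers": 1, "slide": [0, 0, 0], "angular": [0, 0, -70]},
  {"fingers": 1, "slide": [0, 0, 0], "angular": [0, 0, -70]},
  {"fingers": 1, "slide": [0, 0, 0], "angular": [0, 0, -70]},
  {"fingers": 1, "slide": [0, 0, 0], "angular": [0, 0, -70]},
  {"fingers": 1, "slide": [0, 0, 0], "angular": [0, 0, -70]},
])

```text
clock: 8.85
tcp_pos: [0.4643, -0.3974, 0.0788]
orientation: [0.001, 0.659, 0.752, 0.002]
wrist_force: [-0.1, 9.1, 9.0]
finger_gap: 0.0134
grip_force: 33.7
```

Call:
jog_arm([
  {"fingers": 1, "slide": [0, 0, 0], "angular": [0, 0, -55]},
  {"fingers": 1, "slide": [0, 0, 0], "angular": [0, 0, -55]},
  {"fingers": 1, "slide": [0, 0, 0], "angular": [0, 0, -55]},
  {"fingers": 1, "slide": [0, 0, 0], "angular": [0, 0, -55]},
  {"fingers": 1, "slide": [0, 0, 0], "angular": [0, 0, -55]},
  {"fingers": 1, "slide": [0, 0, 0], "angular": [0, 0, -55]},
  {"fingers": 1, "slide": [0, 0, 0], "angular": [0, 0, -55]},
  {"fingers": 1, "slide": [0, 0, 0], "angular": [0, 0, -55]},
  {"fingers": 1, "slide": [0, 0, 0], "angular": [0, 0, -55]},
  {"fingers": 1, "slide": [0, 0, 0], "angular": [0, 0, -55]},
])

```text
clock: 9.68
tcp_pos: [0.4636, -0.3978, 0.0787]
orientation: [0.001, 0.241, 0.971, 0.001]
wrist_force: [-1.3, 6.4, 9.2]
finger_gap: 0.0133
grip_force: 33.7
```

```bash
python3 - <<'E'
from h import *
s=get_state();print(np.round(s["ft_torque"],3),s["tau"]);go(.464,-.398,.078,166)
E
```

```text
[1.71  0.425 0.053] [ -2.84763359 -49.26193714  27.57788122  -3.0035305   -1.13274146
  -0.050659  ]
go slide [-0.5  0.   0.7] ang [  0.1   0.1 -13.8] cur yaw 152.2 q6(mod2pi) -0.46 q6 now -0.36
```

Call:
jog_arm([
  {"fingers": 1, "slide": [0, 0, 0], "angular": [0, 0, -6]},
  {"fingers": 1, "slide": [0, 0, 0], "angular": [0, 0, -10]},
  {"fingers": 1, "slide": [0, 0, 0], "angular": [0, 0, -14]},
  {"fingers": 1, "slide": [0, 0, 0], "angular": [0, 0, -16]},
  {"fingers": 1, "slide": [0, 0, 0], "angular": [0, 0, -18]},
  {"fingers": 1, "slide": [0, 0, 0], "angular": [0, 0, -18]},
])

```text
clock: 10.18
tcp_pos: [0.4637, -0.3981, 0.0788]
orientation: [0.001, 0.087, 0.996, 0.001]
wrist_force: [0.5, 7.0, 9.5]
finger_gap: 0.0134
grip_force: 60.1
```

```bash
python3 - <<'E'
from h import *
s=get_state();print(np.round(s["ft_torque"],3),s["tau"]);go(.464,-.398,.078,166)
E
```

```text
[ 1.636  0.245 -1.4  ] [ -1.75860565 -49.204216    27.2938621   -2.74296843  -1.31385762
  -1.76651314]
go slide [-0.3  0.2  0.8] ang [0.1 0.2 4. ] cur yaw 170.0 q6(mod2pi) -0.46 q6 now -0.67
```

Call:
jog_arm([
  {"fingers": 0, "slide": [0, 0, 0], "angular": [0, 0, 0]},
  {"fingers": 0, "slide": [0, 0, 0], "angular": [0, 0, 0]},
  {"fingers": 0, "slide": [0, 0, 0], "angular": [0, 0, 0]},
  {"fingers": 0, "slide": [0, 0, 0], "angular": [0, 0, 0]},
  {"fingers": 0, "slide": [0, 0, -120], "angular": [0, 0, 0]},
  {"fingers": 0, "slide": [0, 0, -120], "angular": [0, 0, 0]},
  {"fingers": 0, "slide": [0, 0, -120], "angular": [0, 0, 0]},
  {"fingers": 0, "slide": [0, 0, -120], "angular": [0, 0, 0]},
])

```text
clock: 10.85
tcp_pos: [0.4656, -0.4024, 0.2045]
orientation: [0.005, 0.087, 0.996, -0.005]
wrist_force: [1.6, -0.9, 0.2]
finger_gap: 0.0854
grip_force: 0.0
```

```bash
python3 - <<'E'
from h import *
p=shot("wrist");save(p,"dial3",(0,60,512,320),1.5)
go(.43,-.09,.26,170)
E
```

```text
go slide [ 87.8 300.5 -61.4] ang [-0.3  0.4  0. ] cur yaw 170.0 q6(mod2pi) -0.03 q6 now -0.67
```

View pics/dial3.png

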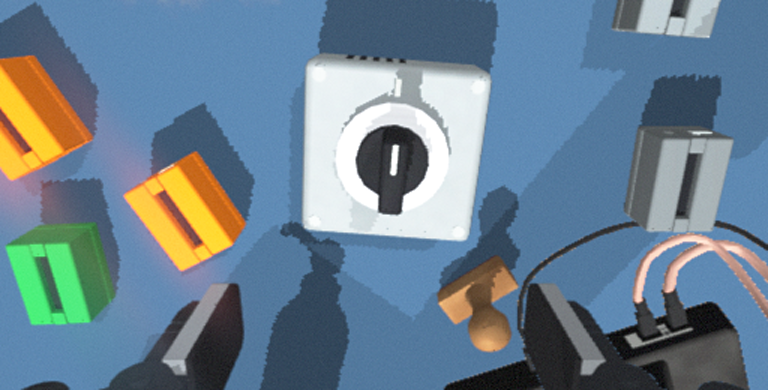

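The dial's white pointer at (394,155) now faces the mark at (397,85), so the charger is off. Next is the gauge.

Call:
jog_arm([
  {"fingers": 0, "slide": [88, 300, -60], "angular": [0, 0, 0]},
  {"fingers": 0, "slide": [88, 300, -60], "angular": [0, 0, 0]},
  {"fingers": 0, "slide": [88, 300, -60], "angular": [0, 0, 0]},
  {"fingers": 0, "slide": [88, 300, -60], "angular": [0, 0, 0]},
  {"fingers": 0, "slide": [88, 300, -60], "angular": [0, 0, 0]},
  {"fingers": 0, "slide": [88, 300, -60], "angular": [0, 0, 0]},
  {"fingers": 0, "slide": [88, 300, -60], "angular": [0, 0, 0]},
  {"fingers": 0, "slide": [88, 300, -60], "angular": [0, 0, 0]},
  {"fingers": 0, "slide": [88, 300, -60], "angular": [0, 0, 0]},
  {"fingers": 0, "slide": [88, 300, -60], "angular": [0, 0, 0]},
])

```text
clock: 11.73
tcp_pos: [0.4279, -0.0873, 0.2556]
orientation: [0.0, 0.085, 0.996, -0.0]
wrist_force: [-0.0, -0.7, 0.4]
finger_gap: 0.0855
grip_force: 0.0
```

```bash
cat >> h.py <<'E'
import pickle
def keep(p,n): pickle.dump({k:p[k] for k in("T","f","cx","cy","color")},open(n+".pkl","wb"))
def load(n): return pickle.load(open(n+".pkl","rb"))
def slots(p,zs=.034):
    """dark slot blobs surrounded by grey: slot centre and yaw (deg) of its long axis at world height zs"""
    im=p["color"].astype(int); mx=im.max(2);mn=im.min(2)
    dark=((mx<70)).astype(np.uint8); grey=((mx-mn<25)&(mx>95)&(mx<225)).astype(np.uint8)
    n,l,st,ce=cv2.connectedComponentsWithStats(dark); out=[]
    for i in range(1,n):
        x,y,w,h,a=st[i]
        if not 60<a<3000: continue
        m=(l==i).astype(np.uint8); ring=cv2.dilate(m,np.ones((7,7)))-cv2.dilate(m,np.ones((3,3)))
        if grey[ring>0].mean()<.75: continue
        (c,(rw,rh),_)=r=cv2.minAreaRect(np.argwhere(m)[:,::-1].astype(np.float32))
        b=cv2.boxPoints(r); e=[(b[k]+b[(k+1)%4])/2 for k in range(4)]
        k=0 if np.linalg.norm(e[0]-e[2])>np.linalg.norm(e[1]-e[3]) else 1
        A,B=at_z(p,e[k],zs),at_z(p,e[k+2],zs); d=A-B
        out.append((at_z(p,c,zs),(np.degrees(np.arctan2(d[1],d[0])))%180,np.linalg.norm(d)))
    return out
E
python3 - <<'E'
from h import *
np.set_printoptions(precision=4,suppress=True)
p=shot("wrist");save(p,"g1",scale=1.5);keep(p,"g1")
for n in("w1","w2","g1"):
    print(n)
    for s in slots(load(n)): print(s)
for t,z in (("gauge_mid",.096),("stand_top",.06),("gauge_tip",.015)):
    for d in tip_of(t,p):
        if d["p"]>.1: print(t,round(d["p"],2),np.round(d["point"],1),at_z(p,d["point"],z).round(4))
print(get_state()["tcp_pos"])
E
```

```text
w1
(array([0.2765, 0.0889, 0.034 ]), np.float64(90.05043679607991), np.float64(0.13002684702834275))
(array([0.4214, 0.0458, 0.034 ]), np.float64(165.98007219825283), np.float64(0.042914118335470576))
(array([ 0.528 , -0.0761,  0.034 ]), np.float64(13.342620948028042), np.float64(0.04261519519513144))
(array([0.5558, 0.0555, 0.034 ]), np.float64(6.842514230878436), np.float64(0.0415194206268936))
w2
(array([ 0.5178, -0.2158,  0.034 ]), np.float64(170.60874496118163), np.float64(0.041004810118787136))
(array([ 0.5272, -0.0777,  0.034 ]), np.float64(13.800692785913753), np.float64(0.038629578289890526))
(array([0.5558, 0.0539, 0.034 ]), np.float64(6.96505034736694), np.float64(0.039575041192327756))
g1
(array([0.555 , 0.0547, 0.034 ]), np.float64(7.915785835916864), np.float64(0.03877911605081212))
gauge_mid 0.75 [250.7 176.7] [ 0.4348 -0.0929  0.096 ]
stand_top 0.66 [252.5 162.3] [ 0.4309 -0.0909  0.06  ]
[ 0.4281 -0.0894  0.2551]
```

View pics/g1.png

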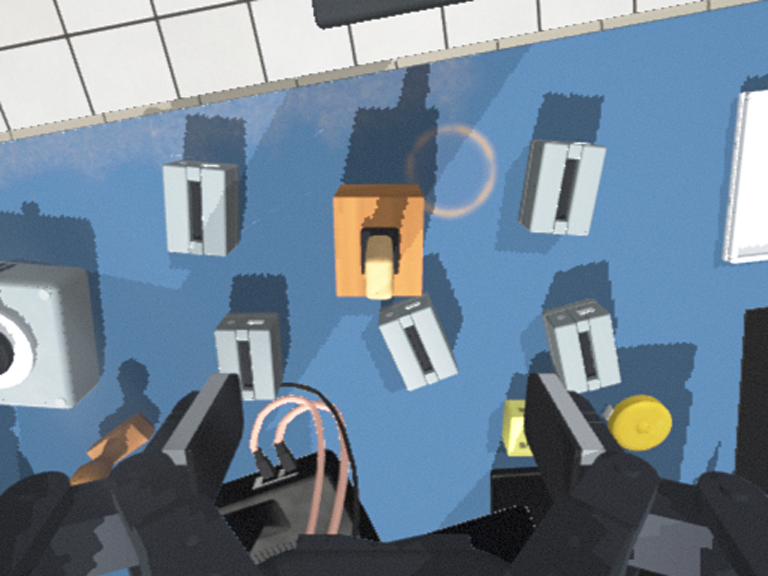

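The five grey cradles sit at about (201,210), (250,355), (418,345), (565,190) and (583,347). The gauge handle is at (379,265), and its stand's edges line up with the tool's 170° yaw. Grasp next.

```bash
python3 - <<'E'
from h import *
go(.435,-.092,.094,170)
E
```

```text
go slide [ -7.4  -1.4 161.1] ang [ 0.  -0.1 -0. ] cur yaw 170.0 q6(mod2pi) -0.03 q6 now -0.21
```

Call:
jog_arm([
  {"fingers": 0.2, "slide": [-7, -1.5, 80], "angular": [0, 0, 0]},
  {"fingers": 0.2, "slide": [-7, -1.5, 80], "angular": [0, 0, 0]},
  {"fingers": 0.2, "slide": [-7, -1.5, 161], "angular": [0, 0, 0]},
  {"fingers": 0.2, "slide": [-7, -1.5, 161], "angular": [0, 0, 0]},
  {"fingers": 0.2, "slide": [-7, -1.5, 161], "angular": [0, 0, 0]},
  {"fingers": 0.2, "slide": [-7, -1.5, 161], "angular": [0, 0, 0]},
  {"fingers": 1, "slide": [-7, -1.5, 161], "angular": [0, 0, 0]},
  {"fingers": 1, "slide": [-7, -1.5, 161], "angular": [0, 0, 0]},
  {"fingers": 1, "slide": [-7, -1.5, 161], "angular": [0, 0, 0]},
  {"fingers": 1, "slide": [-7, -1.5, 161], "angular": [0, 0, 0]},
], squeeze=40)

```text
clock: 12.77
tcp_pos: [0.4363, -0.0918, 0.0967]
orientation: [0.002, 0.087, 0.996, -0.001]
wrist_force: [0.5, -0.9, -0.6]
finger_gap: 0.0198
grip_force: 0.0
```

Call:
jog_arm([
  {"fingers": 1, "slide": [0, 0, 0], "angular": [0, 0, 0]},
  {"fingers": 1, "slide": [0, 0, 0], "angular": [0, 0, 0]},
  {"fingers": 1, "slide": [0, 0, 0], "angular": [0, 0, 0]},
])

```text
clock: 13.02
tcp_pos: [0.4362, -0.0917, 0.0966]
orientation: [0.002, 0.087, 0.996, -0.001]
wrist_force: [-0.6, 0.7, 6.9]
finger_gap: 0.0153
grip_force: 39.6
```

Call:
jog_arm([
  {"fingers": 1, "slide": [0, 0, -30], "angular": [0, 0, 0]},
  {"fingers": 1, "slide": [0, 0, -60], "angular": [0, 0, 0]},
  {"fingers": 1, "slide": [0, 0, -90], "angular": [0, 0, 0]},
  {"fingers": 1, "slide": [0, 0, -90], "angular": [0, 0, 0]},
  {"fingers": 1, "slide": [0, 0, -90], "angular": [0, 0, 0]},
  {"fingers": 1, "slide": [0, 0, -90], "angular": [0, 0, 0]},
])

```text
clock: 13.52
tcp_pos: [0.4347, -0.091, 0.1848]
orientation: [0.0, 0.087, 0.996, -0.0]
wrist_force: [-0.6, -0.5, -0.7]
finger_gap: 0.0157
grip_force: 39.4
```

```bash
sed -i 's/def slots(p,zs=.034)/def slots(p,zs=.034,th=70,gr=.75,T2=.0)/; s/mx<70/mx<th/; s/mean()<.75/mean()<gr/' h.py
python3 - <<'E'
from h import *
np.set_printoptions(precision=4,suppress=True)
p=shot("wrist");keep(p,"g2")
for n in("g1","g2","w2"):
  for th in(60,90):
    print(n,th)
    for s in slots(load(n),th=th,gr=.6): print(s)
s=get_state();T=T_tool(s);print(s["tcp_pos"])
for t in("gauge_mid","gauge_tip"):
    for d in tip_of(t,p): print(t,d)
    X=s["tcp_pos"]+np.array([0,0,-.0006 if t=="gauge_mid" else -.0816]);print(proj(p,X))
save(p,"g2",scale=1.5)
E
```

```text
g1 60
(array([0.7923, 0.0991, 0.034 ]), np.float64(80.24636646039116), np.float64(0.035252425339012704))
g1 90
(array([0.421 , 0.0452, 0.034 ]), np.float64(166.37303719855876), np.float64(0.04220342428899733))
(array([ 0.3914, -0.2181,  0.034 ]), np.float64(165.278359285979), np.float64(0.04285194895706436))
(array([0.5551, 0.0547, 0.034 ]), np.float64(6.673530178803418), np.float64(0.040316338983943566))
(array([ 0.5179, -0.215 ,  0.034 ]), np.float64(170.18634520838785), np.float64(0.04110751300932291))
g2 60
g2 90
(array([0.4209, 0.0451, 0.034 ]), np.float64(166.62443540513348), np.float64(0.042818211503903206))
(array([ 0.391 , -0.2177,  0.034 ]), np.float64(166.67288630030598), np.float64(0.04127653512397171))
(array([0.5549, 0.0543, 0.034 ]), np.float64(7.516804072427391), np.float64(0.0397761151610233))
w2 60
w2 90
(array([ 0.5178, -0.2157,  0.034 ]), np.float64(170.38097756872105), np.float64(0.041731545885766164))
(array([ 0.5278, -0.0774,  0.034 ]), np.float64(13.310046313481479), np.float64(0.04034314924450277))
(array([0.5559, 0.0541, 0.034 ]), np.float64(7.393453196762891), np.float64(0.03982590732421914))
[ 0.4342 -0.0908  0.1841]
gauge_mid {'point': [255.1, 261.9], 'p': 0.98}
[255.8415 262.4561]
gauge_tip {'point': [256.6, 196.9], 'p': 0.8}
[255.6585 198.5958]
```

View pics/g2.png

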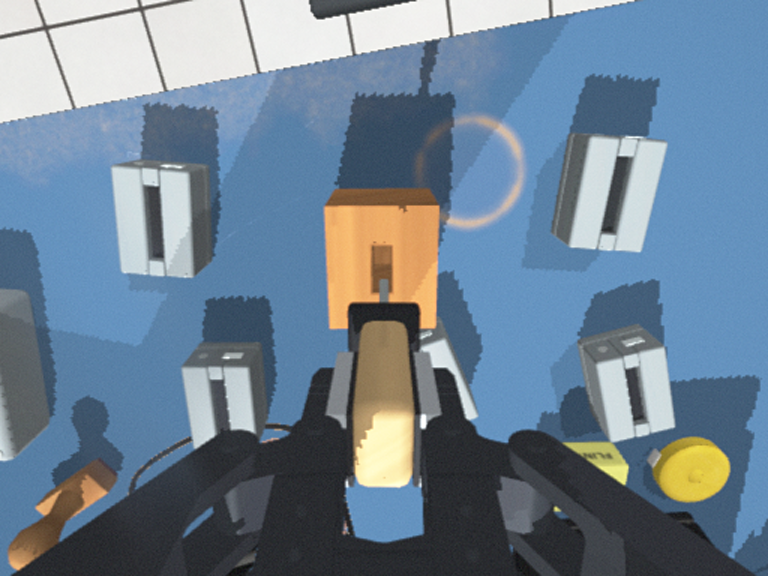

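The gauge hangs straight: the tip is seen at (257,197) and predicted at (256,199). The stand slot is at (383,268) and the front-right cradle at (157,218) in the 1.5× picture. That cradle is probed first.

```bash
python3 - <<'E'
from h import *
go(.391,-.218,.135,166)
E
```

```text
go slide [  20.1 -132.8   48.6] ang [ 0.  -0.1  4. ] cur yaw 170.0 q6(mod2pi) -0.26 q6 now -0.21
```

Call:
jog_arm([
  {"fingers": 1, "slide": [20, -133, 0], "angular": [0, 0, 4]},
  {"fingers": 1, "slide": [20, -133, 0], "angular": [0, 0, 4]},
  {"fingers": 1, "slide": [20, -133, 0], "angular": [0, 0, 4]},
  {"fingers": 1, "slide": [20, -133, 25], "angular": [0, 0, 4]},
  {"fingers": 1, "slide": [20, -133, 49], "angular": [0, 0, 4]},
  {"fingers": 1, "slide": [20, -133, 49], "angular": [0, 0, 4]},
  {"fingers": 1, "slide": [20, -133, 49], "angular": [0, 0, 4]},
  {"fingers": 1, "slide": [20, -133, 49], "angular": [0, 0, 4]},
])

```text
clock: 14.33
tcp_pos: [0.3921, -0.2182, 0.1361]
orientation: [-0.0, 0.121, 0.993, 0.0]
wrist_force: [0.5, -0.3, -0.3]
finger_gap: 0.0152
grip_force: 39.6
```

```bash
python3 - <<'E'
from h import *
np.set_printoptions(precision=4,suppress=True)
p=shot("wrist");keep(p,"a1");s=get_state()
print(s["tcp_pos"],s["wrist_force"],proj(p,s["tcp_pos"]+[0,0,-.0816]))
for d in tip_of("gauge_tip",p)+tip_of("cradle_1_mid",p): print(d,at_z(p,d["point"],.018))
for q in slots(p,th=90,gr=.6): print(q)
save(p,"a1",(156,100,356,300),3)
go(.391,-.218,.101,166)
E
```

```text
[ 0.3926 -0.2185  0.1367] [-0.423  -0.0604 -0.7355] [255.2381 200.9977]
{'point': [254.0, 196.3], 'p': 0.68} [ 0.4026 -0.222   0.018 ]
(array([ 0.5264, -0.0774,  0.034 ]), np.float64(13.770128225393165), np.float64(0.03946042014774244))
go slide [ 2.2  0.2 36. ] ang [-0.   0.1  0.1] cur yaw 166.1 q6(mod2pi) -0.26 q6 now -0.44
```

View pics/a1.png

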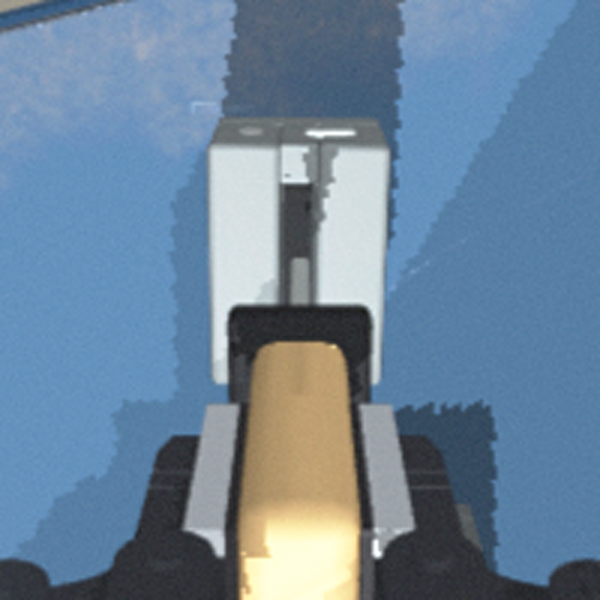

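The blade at (300,275) is centred in the slot, whose mid-line is at about column 298. Lowering now.

Call:
jog_arm([
  {"fingers": 1, "slide": [0, 0, 15], "angular": [0, 0, 0]},
  {"fingers": 1, "slide": [0, 0, 22], "angular": [0, 0, 0]},
  {"fingers": 1, "slide": [0, 0, 27], "angular": [0, 0, 0]},
  {"fingers": 1, "slide": [0, 0, 32], "angular": [0, 0, 0]},
  {"fingers": 1, "slide": [0, 0, 35], "angular": [0, 0, 0]},
  {"fingers": 1, "slide": [0, 0, 35], "angular": [0, 0, 0]},
  {"fingers": 1, "slide": [0, 0, 35], "angular": [0, 0, 0]},
])

```text
clock: 15.07
tcp_pos: [0.3954, -0.2196, 0.1052]
orientation: [0.004, 0.121, 0.993, -0.001]
wrist_force: [-0.0, 5.8, 28.3]
finger_gap: 0.0159
grip_force: 43.6
```

Cradle A jams at the pinched depth. Next is B.

Call:
jog_arm([
  {"fingers": 1, "slide": [0, 0, -20], "angular": [0, 0, 0]},
  {"fingers": 1, "slide": [0, 0, -50], "angular": [0, 0, 0]},
  {"fingers": 1, "slide": [0, 0, -50], "angular": [0, 0, 0]},
  {"fingers": 1, "slide": [0, 0, -50], "angular": [0, 0, 0]},
])

```text
clock: 15.4
tcp_pos: [0.3933, -0.2195, 0.1525]
orientation: [0.002, 0.121, 0.993, -0.001]
wrist_force: [0.8, 0.3, -0.8]
finger_gap: 0.0157
grip_force: 39.7
```

```bash
python3 - <<'E'
from h import *
go(.518,-.2155,.135,170.4)
E
```

```text
go slide [-120.    34.    17.9] ang [-0.1  0.2 -4.3] cur yaw 166.1 q6(mod2pi) -0.23 q6 now -0.44
```

Call:
jog_arm([
  {"fingers": 1, "slide": [-120, 34, 0], "angular": [0, 0, -4.3]},
  {"fingers": 1, "slide": [-120, 34, 0], "angular": [0, 0, -4.3]},
  {"fingers": 1, "slide": [-120, 34, 0], "angular": [0, 0, -4.3]},
  {"fingers": 1, "slide": [-120, 34, 18], "angular": [0, 0, -4.3]},
  {"fingers": 1, "slide": [-120, 34, 18], "angular": [0, 0, -4.3]},
  {"fingers": 1, "slide": [-120, 34, 18], "angular": [0, 0, -4.3]},
  {"fingers": 1, "slide": [-120, 34, 18], "angular": [0, 0, -4.3]},
])

```text
clock: 15.98
tcp_pos: [0.5153, -0.214, 0.1319]
orientation: [-0.001, 0.084, 0.996, 0.001]
wrist_force: [-0.4, -0.1, -1.5]
finger_gap: 0.0153
grip_force: 39.6
```

```bash
cat >> h.py <<'E'
def check(x,y,yaw,n,z=.101):
    """compare blade and slot columns in the wrist picture (tool y), at fixed gauge, report go"""
    p=shot("wrist");keep(p,n);s=get_state()
    print("tcp",np.round(s["tcp_pos"],4),"tip pred",proj(p,s["tcp_pos"]+[0,0,-.0816]).round(1),[ (np.round(d["point"],1),round(d["p"],2)) for d in tip_of("gauge_tip",p)])
    g=p["color"].astype(int).max(2)
    for r in range(160,200,6): print(r,g[r,236:276:1].tolist() if r in(172,190) else "")
    go(x,y,z,yaw); return p
E
python3 - <<'E'
from h import *
p=check(.518,-.2155,170.4,"b1")
a=load("a1")["color"][100:300,176:336];b=p["color"][100:300,176:336]
p["color"]=np.hstack([a,b]);save(p,"b1",scale=2.4)
E
```

```text
tcp [ 0.5156 -0.2144  0.1327] tip pred [254.9 201. ] [(array([253. , 193.6]), 0.73), (array([118.2, 272.1]), 0.59)]
160 
166 
172 [207, 208, 208, 207, 210, 206, 205, 208, 211, 203, 191, 163, 120, 102, 64, 65, 68, 71, 64, 66, 68, 65, 63, 77, 111, 96, 113, 114, 121, 154, 208, 210, 208, 210, 208, 206, 207, 206, 210, 208]
178 
184 
190 [212, 210, 209, 211, 214, 211, 211, 212, 210, 209, 201, 173, 132, 95, 77, 69, 89, 120, 129, 128, 130, 127, 121, 117, 120, 147, 192, 210, 212, 215, 215, 212, 211, 210, 211, 207, 211, 207, 212, 213]
196 
go slide [-2.3 -0.5 32.1] ang [ 0.  -0.  -0.1] cur yaw 170.3 q6(mod2pi) -0.23 q6 now -0.37
```

View pics/b1.png

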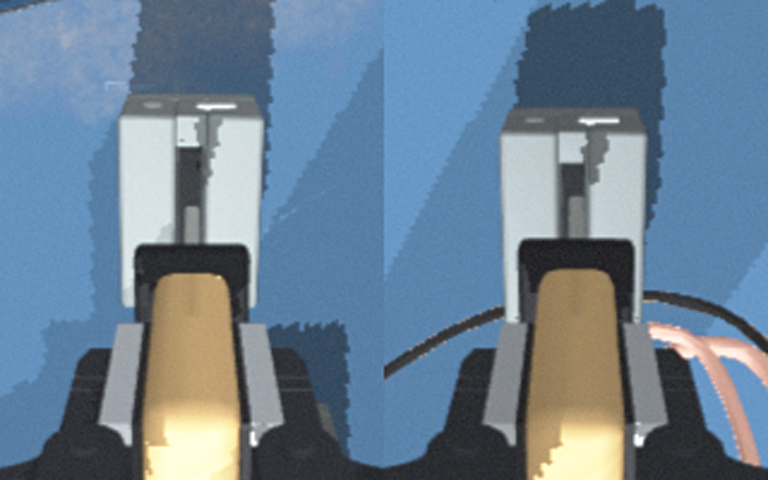

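Right half: B's slot is at about (573,180) with the blade at (576,215), so the blade is about 1 mm to the right. I correct by 1 mm and lower.

Call:
jog_arm([
  {"fingers": 1, "slide": [-2, -1, 8], "angular": [0, 0, 0]},
  {"fingers": 1, "slide": [-2, -1, 16], "angular": [0, 0, 0]},
  {"fingers": 1, "slide": [-2, -1, 21], "angular": [0, 0, 0]},
  {"fingers": 1, "slide": [-2, -1, 25], "angular": [0, 0, 0]},
  {"fingers": 1, "slide": [-2, -1, 28], "angular": [0, 0, 0]},
  {"fingers": 1, "slide": [-2, -1, 30], "angular": [0, 0, 0]},
  {"fingers": 1, "slide": [-2, -1, 30], "angular": [0, 0, 0]},
])

```text
clock: 16.67
tcp_pos: [0.5192, -0.2162, 0.1052]
orientation: [0.001, 0.084, 0.996, -0.0]
wrist_force: [-3.6, 2.2, 15.5]
finger_gap: 0.0157
grip_force: 41.9
```

B is pinched too. Next is C.

Call:
jog_arm([
  {"fingers": 1, "slide": [0, 0, -20], "angular": [0, 0, 0]},
  {"fingers": 1, "slide": [0, 0, -55], "angular": [0, 0, 0]},
  {"fingers": 1, "slide": [0, 0, -55], "angular": [0, 0, 0]},
  {"fingers": 1, "slide": [0, 0, -55], "angular": [0, 0, 0]},
])

```text
clock: 17.0
tcp_pos: [0.5199, -0.2167, 0.1599]
orientation: [0.002, 0.084, 0.996, -0.001]
wrist_force: [-0.4, 0.0, -0.7]
finger_gap: 0.0155
grip_force: 39.8
```

```bash
python3 - <<'E'
from h import *
go(.5275,-.0772,.136,193.5)
p=shot("wrist")
for q in slots(p,th=90,gr=.6): print(q)
E
```

```text
go slide [ 16.  138.9  23.6] ang [ -0.1   0.2 -23.2] cur yaw 170.3 q6(mod2pi) -0.38 q6 now -0.37
(array([ 0.40020176, -0.21991673,  0.034     ]), np.float64(165.1702109348658), np.float64(0.025641968940778723))
(array([ 0.52706454, -0.07756767,  0.034     ]), np.float64(13.74553635991569), np.float64(0.04156924793136228))
```

Call:
jog_arm([
  {"fingers": 1, "slide": [16, 139, 0], "angular": [0, 0, -23.2]},
  {"fingers": 1, "slide": [16, 139, 0], "angular": [0, 0, -23.2]},
  {"fingers": 1, "slide": [16, 139, 0], "angular": [0, 0, -23.2]},
  {"fingers": 1, "slide": [16, 139, 0], "angular": [0, 0, -23.2]},
  {"fingers": 1, "slide": [16, 139, 24], "angular": [0, 0, -23.2]},
  {"fingers": 1, "slide": [16, 139, 24], "angular": [0, 0, -23.2]},
  {"fingers": 1, "slide": [16, 139, 24], "angular": [0, 0, -23.2]},
  {"fingers": 1, "slide": [16, 139, 24], "angular": [0, 0, -23.2]},
])

```text
clock: 17.72
tcp_pos: [0.5255, -0.0765, 0.1333]
orientation: [-0.001, -0.117, 0.993, 0.0]
wrist_force: [-0.1, -0.4, -0.5]
finger_gap: 0.0156
grip_force: 39.7
```

```bash
python3 - <<'E'
from h import *
p=check(.527,-.0773,193.5,"c1")
E
```

```text
tcp [ 0.526  -0.0769  0.1339] tip pred [254.5 200.8] [(array([259.1, 195.1]), 0.85)]
160 
166 
172 [245, 244, 246, 245, 244, 244, 244, 243, 243, 244, 244, 228, 187, 123, 102, 86, 83, 86, 87, 86, 83, 85, 81, 91, 115, 165, 233, 242, 247, 246, 235, 180, 173, 165, 165, 165, 169, 167, 168, 177]
178 
184 
190 [230, 227, 228, 228, 229, 230, 228, 236, 244, 244, 242, 229, 186, 123, 93, 70, 107, 148, 166, 169, 168, 172, 164, 114, 125, 189, 238, 244, 246, 246, 245, 246, 245, 246, 245, 246, 245, 245, 244, 245]
196 
go slide [-0.6 -0.4 33.2] ang [-0.  0. -0.] cur yaw -166.5 q6(mod2pi) -0.38 q6 now -0.53
```

Call:
jog_arm([
  {"fingers": 1, "slide": [-1, -0.5, 8], "angular": [0, 0, 0]},
  {"fingers": 1, "slide": [-1, -0.5, 16], "angular": [0, 0, 0]},
  {"fingers": 1, "slide": [-1, -0.5, 22], "angular": [0, 0, 0]},
  {"fingers": 1, "slide": [-1, -0.5, 26], "angular": [0, 0, 0]},
  {"fingers": 1, "slide": [-1, -0.5, 29], "angular": [0, 0, 0]},
  {"fingers": 1, "slide": [-1, -0.5, 31], "angular": [0, 0, 0]},
  {"fingers": 1, "slide": [-1, -0.5, 31], "angular": [0, 0, 0]},
])

```text
clock: 18.4
tcp_pos: [0.5269, -0.0764, 0.1023]
orientation: [-0.0, -0.118, 0.993, 0.0]
wrist_force: [0.1, 0.5, -0.3]
finger_gap: 0.0156
grip_force: 39.7
```

Force is still near zero below the jam depth, so I keep going down.

Call:
jog_arm([
  {"fingers": 1, "slide": [0, 0, 4], "angular": [0, 0, 0]},
  {"fingers": 1, "slide": [0, 0, 7], "angular": [0, 0, 0]},
  {"fingers": 1, "slide": [0, 0, 9], "angular": [0, 0, 0]},
  {"fingers": 1, "slide": [0, 0, 11], "angular": [0, 0, 0]},
  {"fingers": 1, "slide": [0, 0, 12], "angular": [0, 0, 0]},
  {"fingers": 1, "slide": [0, 0, 12], "angular": [0, 0, 0]},
])

```text
clock: 18.9
tcp_pos: [0.5276, -0.0765, 0.0924]
orientation: [0.001, -0.118, 0.993, -0.0]
wrist_force: [-2.2, 1.0, 11.4]
finger_gap: 0.0155
grip_force: 41.5
```

C is clear. Next is E.

Call:
jog_arm([
  {"fingers": 1, "slide": [0, 0, -20], "angular": [0, 0, 0]},
  {"fingers": 1, "slide": [0, 0, -68], "angular": [0, 0, 0]},
  {"fingers": 1, "slide": [0, 0, -68], "angular": [0, 0, 0]},
  {"fingers": 1, "slide": [0, 0, -68], "angular": [0, 0, 0]},
])

```text
clock: 19.23
tcp_pos: [0.5294, -0.077, 0.1619]
orientation: [0.003, -0.118, 0.993, -0.001]
wrist_force: [-0.3, 0.1, -1.5]
finger_gap: 0.0155
grip_force: 39.8
```

```bash
python3 - <<'E'
from h import *
go(.5555,.0545,.136,187.2)
p=shot("wrist");
for q in slots(p,th=90,gr=.6): print(q)
E
```

```text
go slide [-56.  121.9  25.9] ang [-0.2  0.3  6.3] cur yaw -166.4 q6(mod2pi) -0.03 q6 now -0.53
(array([ 0.51627214, -0.21213399,  0.034     ]), np.float64(171.70356960718632), np.float64(0.03828951809126937))
(array([ 0.52370344, -0.07696441,  0.034     ]), np.float64(13.676234049539346), np.float64(0.03412494673993642))
(array([ 0.72094534, -0.23650054,  0.034     ]), np.float64(12.18410126097811), np.float64(0.03135751199303518))
```

Call:
jog_arm([
  {"fingers": 1, "slide": [-56, 122, 0], "angular": [0, 0, 6.3]},
  {"fingers": 1, "slide": [-56, 122, 0], "angular": [0, 0, 6.3]},
  {"fingers": 1, "slide": [-56, 122, 0], "angular": [0, 0, 6.3]},
  {"fingers": 1, "slide": [-56, 122, 0], "angular": [0, 0, 6.3]},
  {"fingers": 1, "slide": [-56, 122, 25], "angular": [0, 0, 6.3]},
  {"fingers": 1, "slide": [-56, 122, 25], "angular": [0, 0, 6.3]},
  {"fingers": 1, "slide": [-56, 122, 25], "angular": [0, 0, 6.3]},
  {"fingers": 1, "slide": [-56, 122, 25], "angular": [0, 0, 6.3]},
])

```text
clock: 19.95
tcp_pos: [0.5522, 0.0547, 0.1331]
orientation: [-0.001, -0.063, 0.998, 0.0]
wrist_force: [-0.3, -0.8, -0.2]
finger_gap: 0.0155
grip_force: 39.8
```

```bash
python3 - <<'E'
from h import *
p=check(.5555,.0545,187.2,"e1")
E
```

```text
tcp [0.5528 0.0545 0.1338] tip pred [254.9 201.3] [(array([257.5, 191.9]), 0.75)]
160 
166 
172 [147, 146, 149, 145, 140, 146, 149, 145, 145, 144, 144, 143, 127, 99, 64, 55, 40, 41, 45, 47, 43, 44, 42, 43, 49, 57, 84, 127, 128, 91, 84, 91, 90, 87, 91, 87, 86, 110, 143, 149]
178 
184 
190 [129, 130, 128, 132, 126, 126, 132, 146, 148, 145, 143, 141, 125, 99, 63, 52, 51, 82, 90, 91, 88, 95, 85, 59, 52, 72, 99, 135, 144, 147, 148, 148, 146, 146, 145, 148, 147, 147, 146, 145]
196 
go slide [-2.2 -0.3 33.3] ang [-0.  0. -0.] cur yaw -172.8 q6(mod2pi) -0.03 q6 now -0.17
```

Call:
jog_arm([
  {"fingers": 1, "slide": [-3, -0.5, 8], "angular": [0, 0, 0]},
  {"fingers": 1, "slide": [-3, -0.5, 16], "angular": [0, 0, 0]},
  {"fingers": 1, "slide": [-3, -0.5, 22], "angular": [0, 0, 0]},
  {"fingers": 1, "slide": [-3, -0.5, 26], "angular": [0, 0, 0]},
  {"fingers": 1, "slide": [-3, -0.5, 29], "angular": [0, 0, 0]},
  {"fingers": 1, "slide": [-3, -0.5, 31], "angular": [0, 0, 0]},
  {"fingers": 1, "slide": [-3, -0.5, 31], "angular": [0, 0, 0]},
])

```text
clock: 20.63
tcp_pos: [0.557, 0.0551, 0.1051]
orientation: [0.002, -0.063, 0.998, -0.0]
wrist_force: [-3.0, -0.3, 14.3]
finger_gap: 0.0155
grip_force: 42.0
```

E is pinched. Next is D.

Call:
jog_arm([
  {"fingers": 1, "slide": [0, 0, -20], "angular": [0, 0, 0]},
  {"fingers": 1, "slide": [0, 0, -56], "angular": [0, 0, 0]},
  {"fingers": 1, "slide": [0, 0, -56], "angular": [0, 0, 0]},
  {"fingers": 1, "slide": [0, 0, -56], "angular": [0, 0, 0]},
])

```text
clock: 20.97
tcp_pos: [0.5577, 0.0551, 0.1609]
orientation: [0.002, -0.063, 0.998, -0.0]
wrist_force: [-0.8, -0.1, -1.5]
finger_gap: 0.0155
grip_force: 39.8
```

```bash
python3 - <<'E'
from h import *
go(.421,.0453,.136,166.4)
p=shot("wrist");
for q in slots(p,th=90,gr=.6): print(q)
E
```

```text
go slide [136.9   7.5  24.3] ang [ 0.   0.3 20.8] cur yaw -172.8 q6(mod2pi) 0.34 q6 now -0.17
(array([0.43480287, 0.04248373, 0.034     ]), np.float64(165.71018347890276), np.float64(0.017055717497207936))
```

Call:
jog_arm([
  {"fingers": 1, "slide": [137, 8, 0], "angular": [0, 0, 20.8]},
  {"fingers": 1, "slide": [137, 8, 0], "angular": [0, 0, 20.8]},
  {"fingers": 1, "slide": [137, 8, 0], "angular": [0, 0, 20.8]},
  {"fingers": 1, "slide": [137, 8, 0], "angular": [0, 0, 20.8]},
  {"fingers": 1, "slide": [137, 8, 24], "angular": [0, 0, 20.8]},
  {"fingers": 1, "slide": [137, 8, 24], "angular": [0, 0, 20.8]},
  {"fingers": 1, "slide": [137, 8, 24], "angular": [0, 0, 20.8]},
  {"fingers": 1, "slide": [137, 8, 24], "angular": [0, 0, 20.8]},
])

```text
clock: 21.68
tcp_pos: [0.4193, 0.0458, 0.1347]
orientation: [-0.001, 0.118, 0.993, 0.0]
wrist_force: [0.2, -0.4, -0.3]
finger_gap: 0.015
grip_force: 39.7
```

```bash
python3 - <<'E'
from h import *
p=check(.421,.0453,166.4,"d1")
E
```

```text
tcp [0.4198 0.0458 0.1351] tip pred [255.7 200.8] [(array([252.4, 191.5]), 0.83), (array([ 14.3, 341.3]), 0.42)]
160 
166 
172 [148, 148, 145, 149, 148, 149, 147, 147, 144, 147, 146, 149, 140, 120, 88, 56, 48, 40, 50, 44, 43, 48, 44, 44, 42, 50, 67, 103, 128, 141, 148, 149, 145, 147, 143, 148, 147, 149, 144, 143]
178 
184 
190 [150, 149, 149, 152, 148, 147, 143, 130, 131, 125, 127, 128, 129, 120, 90, 61, 59, 87, 97, 100, 97, 94, 88, 49, 46, 50, 73, 111, 136, 150, 151, 151, 148, 150, 152, 150, 152, 150, 148, 147]
196 
go slide [-1.  -0.2 34.2] ang [0. 0. 0.] cur yaw 166.4 q6(mod2pi) 0.34 q6 now 0.15
```

Call:
jog_arm([
  {"fingers": 1, "slide": [-1, 0, 8], "angular": [0, 0, 0]},
  {"fingers": 1, "slide": [-1, 0, 16], "angular": [0, 0, 0]},
  {"fingers": 1, "slide": [-1, 0, 23], "angular": [0, 0, 0]},
  {"fingers": 1, "slide": [-1, 0, 27], "angular": [0, 0, 0]},
  {"fingers": 1, "slide": [-1, 0, 30], "angular": [0, 0, 0]},
  {"fingers": 1, "slide": [-1, 0, 32], "angular": [0, 0, 0]},
  {"fingers": 1, "slide": [-1, 0, 32], "angular": [0, 0, 0]},
])

```text
clock: 22.37
tcp_pos: [0.4198, 0.0456, 0.1024]
orientation: [-0.0, 0.118, 0.993, 0.0]
wrist_force: [-0.8, -0.0, -0.8]
finger_gap: 0.0156
grip_force: 39.9
```

Call:
jog_arm([
  {"fingers": 1, "slide": [0, 0, 4], "angular": [0, 0, 0]},
  {"fingers": 1, "slide": [0, 0, 7], "angular": [0, 0, 0]},
  {"fingers": 1, "slide": [0, 0, 9], "angular": [0, 0, 0]},
  {"fingers": 1, "slide": [0, 0, 11], "angular": [0, 0, 0]},
  {"fingers": 1, "slide": [0, 0, 12], "angular": [0, 0, 0]},
  {"fingers": 1, "slide": [0, 0, 12], "angular": [0, 0, 0]},
])

```text
clock: 22.87
tcp_pos: [0.4206, 0.0456, 0.0921]
orientation: [0.001, 0.118, 0.993, 0.0]
wrist_force: [-3.8, 0.4, 13.5]
finger_gap: 0.0157
grip_force: 42.0
```

Call:
jog_arm([
  {"fingers": 1, "slide": [0, 0, -20], "angular": [0, 0, 0]},
  {"fingers": 1, "slide": [0, 0, -50], "angular": [0, 0, 0]},
  {"fingers": 1, "slide": [0, 0, -92], "angular": [0, 0, 0]},
  {"fingers": 1, "slide": [0, 0, -92], "angular": [0, 0, 0]},
  {"fingers": 1, "slide": [0, 0, -92], "angular": [0, 0, 0]},
])

```text
clock: 23.28
tcp_pos: [0.4221, 0.0454, 0.185]
orientation: [0.003, 0.118, 0.993, 0.0]
wrist_force: [-0.3, 0.7, -0.3]
finger_gap: 0.0157
grip_force: 39.9
```

```bash
python3 - <<'E'
from h import *
go(.436,-.092,.182,170)
E
```

```text
go slide [ -45.7 -130.3    3.1] ang [ 0.   0.3 -3.6] cur yaw 166.4 q6(mod2pi) -0.03 q6 now 0.15
```

C and D are clear; A, B and E are pinched. Now the gauge goes back to its stand.

Call:
jog_arm([
  {"fingers": 1, "slide": [-46, -130, 3], "angular": [0, 0, -3.6]},
  {"fingers": 1, "slide": [-46, -130, 3], "angular": [0, 0, -3.6]},
  {"fingers": 1, "slide": [-46, -130, 3], "angular": [0, 0, -3.6]},
  {"fingers": 1, "slide": [-46, -130, 3], "angular": [0, 0, -3.6]},
  {"fingers": 1, "slide": [-46, -130, 20], "angular": [0, 0, -3.6]},
  {"fingers": 1, "slide": [-46, -130, 30], "angular": [0, 0, -3.6]},
  {"fingers": 1, "slide": [-46, -130, 30], "angular": [0, 0, -3.6]},
  {"fingers": 1, "slide": [-46, -130, 30], "angular": [0, 0, -3.6]},
])

```text
clock: 23.95
tcp_pos: [0.433, -0.0912, 0.1512]
orientation: [-0.002, 0.087, 0.996, 0.001]
wrist_force: [-0.4, 0.3, -1.0]
finger_gap: 0.0154
grip_force: 39.9
```

```bash
python3 - <<'E'
from h import *
p=shot("wrist");save(p,"s1",(176,80,336,240),3)
for d in tip_of("stand_top",p): print(d["p"],at_z(p,d["point"],.06))
for q in slots(p,th=90,gr=.6): print(q)
go(.436,-.092,.0966,170)
E
```

```text
0.88 [ 0.43293588 -0.09126532  0.06      ]
(array([ 0.37952841, -0.21242783,  0.034     ]), np.float64(174.1623538907995), np.float64(0.01733839468975097))
(array([0.43321941, 0.04085573, 0.034     ]), np.float64(179.25112051818252), np.float64(0.017614697483235745))
(array([0.55324956, 0.05241573, 0.034     ]), np.float64(13.020146224250766), np.float64(0.03655585240581432))
go slide [-1.9 -0.4 56. ] ang [ 0.  -0.   0.1] cur yaw 170.1 q6(mod2pi) -0.03 q6 now -0.22
```

View pics/s1.png

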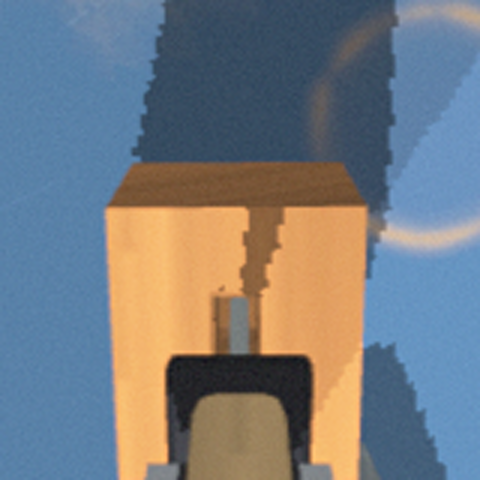

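The blade at (239,325) sits within the stand slot (columns 211–260). Lowering it in.

Call:
jog_arm([
  {"fingers": 1, "slide": [-2, -0.5, 10], "angular": [0, 0, 0]},
  {"fingers": 1, "slide": [-2, -0.5, 20], "angular": [0, 0, 0]},
  {"fingers": 1, "slide": [-2, -0.5, 30], "angular": [0, 0, 0]},
  {"fingers": 1, "slide": [-2, -0.5, 40], "angular": [0, 0, 0]},
  {"fingers": 1, "slide": [-2, -0.5, 46], "angular": [0, 0, 0]},
  {"fingers": 1, "slide": [-2, -0.5, 51], "angular": [0, 0, 0]},
  {"fingers": 1, "slide": [-2, -0.5, 55], "angular": [0, 0, 0]},
  {"fingers": 1, "slide": [-2, -0.5, 57], "angular": [0, 0, 0]},
  {"fingers": 1, "slide": [-2, -0.5, 57], "angular": [0, 0, 0]},
])

```text
clock: 24.8
tcp_pos: [0.4364, -0.0924, 0.0962]
orientation: [0.0, 0.087, 0.996, 0.0]
wrist_force: [-0.2, 0.4, 1.7]
finger_gap: 0.0156
grip_force: 40.2
```

Call:
jog_arm([
  {"fingers": 0, "slide": [0, 0, 0], "angular": [0, 0, 0]},
  {"fingers": 0, "slide": [0, 0, 0], "angular": [0, 0, 0]},
  {"fingers": 0, "slide": [0, 0, 0], "angular": [0, 0, 0]},
  {"fingers": 0, "slide": [0, 0, 0], "angular": [0, 0, 0]},
  {"fingers": 0, "slide": [0, 0, -41], "angular": [0, 0, 0]},
  {"fingers": 0, "slide": [0, 0, -82], "angular": [0, 0, 0]},
  {"fingers": 0, "slide": [0, 0, -160], "angular": [0, 0, 0]},
  {"fingers": 0, "slide": [0, 0, -160], "angular": [0, 0, 0]},
  {"fingers": 0, "slide": [0, 0, -160], "angular": [0, 0, 0]},
])

```text
clock: 25.55
tcp_pos: [0.4395, -0.0937, 0.2633]
orientation: [0.006, 0.087, 0.996, -0.002]
wrist_force: [1.5, -0.3, -0.7]
finger_gap: 0.0851
grip_force: 0.0
```

```bash
python3 - <<'E'
from h import *
np.set_printoptions(precision=4,suppress=True)
p=shot("wrist");save(p,"s2",scale=1.5)
for q in slots(p,th=90,gr=.6): print(q)
for d in tip_of("gauge_mid",p): print(d["p"],at_z(p,d["point"],.096))
w=load("w1")
c=[at_z(w,np.array(a)/1.5,.012) for a in((435,170),(738,187),(703,318),(425,305))]
print(np.array(c),np.mean(c,0))
go(.391,-.218,.12,166)
E
```

```text
(array([0.4307, 0.0414, 0.034 ]), np.float64(177.08569434242705), np.float64(0.021546776873677016))
(array([0.5537, 0.053 , 0.034 ]), np.float64(11.473162437675), np.float64(0.037866145678831585))
(array([ 0.518 , -0.2153,  0.034 ]), np.float64(170.1716171534738), np.float64(0.0414921675117249))
0.69 [ 0.4326 -0.0935  0.096 ]
[[0.3786 0.1859 0.012 ]
 [0.3931 0.4527 0.012 ]
 [0.5182 0.4481 0.012 ]
 [0.505  0.1808 0.012 ]] [0.4487 0.3169 0.012 ]
go slide [  24.7 -131.1  137.6] ang [-0.   0.2  4. ] cur yaw 170.0 q6(mod2pi) -0.26 q6 now -0.22
```

View pics/s2.png

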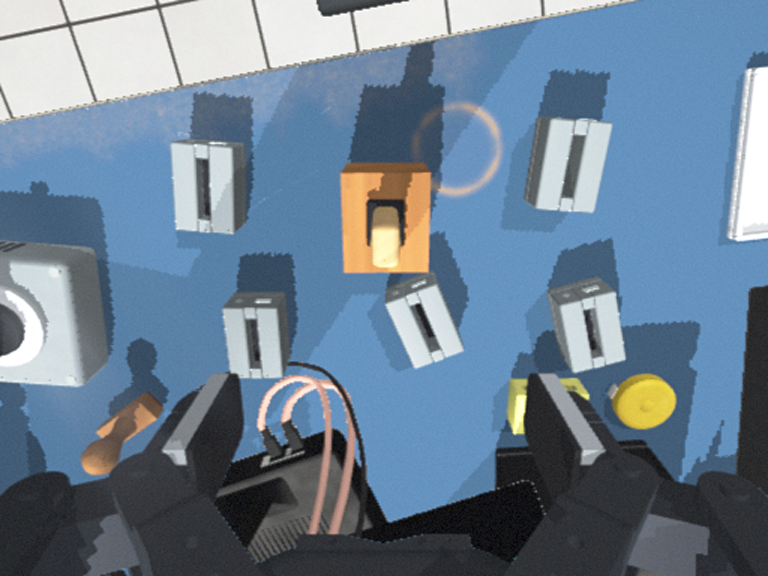

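The gauge stands back in its stand at (385,230). All five cradles are in place at (207,187), (255,335), (425,320), (570,165) and (587,325). I pick A up first.

Call:
jog_arm([
  {"fingers": 0.1, "slide": [25, -131, 0], "angular": [0, 0, 4]},
  {"fingers": 0.1, "slide": [25, -131, 0], "angular": [0, 0, 4]},
  {"fingers": 0.1, "slide": [25, -131, 0], "angular": [0, 0, 4]},
  {"fingers": 0.1, "slide": [25, -131, 80], "angular": [0, 0, 4]},
  {"fingers": 0.1, "slide": [25, -131, 160], "angular": [0, 0, 4]},
  {"fingers": 0.1, "slide": [25, -131, 160], "angular": [0, 0, 4]},
  {"fingers": 0.1, "slide": [25, -131, 160], "angular": [0, 0, 4]},
  {"fingers": 0.1, "slide": [25, -131, 160], "angular": [0, 0, 4]},
])

```text
clock: 26.32
tcp_pos: [0.3833, -0.2131, 0.0883]
orientation: [-0.006, 0.122, 0.993, 0.004]
wrist_force: [0.0, 0.7, -0.3]
finger_gap: 0.077
grip_force: 0.0
```

```bash
python3 - <<'E'
from h import *
p=shot("wrist")
for q in slots(p,th=90,gr=.6): print(q)
go(.391,-.218,.02,166)
E
```

```text
(array([ 0.38856844, -0.21785745,  0.034     ]), np.float64(165.67295167915537), np.float64(0.03729084953985921))
(array([ 0.40012225, -0.38433157,  0.034     ]), np.float64(116.26753994916648), np.float64(0.02330259827753884))
(array([ 0.40234775, -0.37808254,  0.034     ]), np.float64(117.7400799254577), np.float64(0.02508373976145417))
(array([ 0.40402841, -0.37048012,  0.034     ]), np.float64(119.50132053484322), np.float64(0.02384666005990986))
go slide [-7.4 -2.6 71.6] ang [ 0.3 -0.6  0. ] cur yaw 166.0 q6(mod2pi) -0.26 q6 now -0.45
```

Call:
jog_arm([
  {"fingers": 0.1, "slide": [0, 0, 30], "angular": [0, 0, 0]},
  {"fingers": 0.1, "slide": [0, 0, 50], "angular": [0, 0, 0]},
  {"fingers": 0.1, "slide": [0, 0, 65], "angular": [0, 0, 0]},
  {"fingers": 0.1, "slide": [0, 0, 73], "angular": [0, 0, 0]},
  {"fingers": 0.1, "slide": [0, 0, 73], "angular": [0, 0, 0]},
  {"fingers": 0.1, "slide": [0, 0, 73], "angular": [0, 0, 0]},
])

```text
clock: 26.87
tcp_pos: [0.3897, -0.2176, 0.0239]
orientation: [0.0, 0.121, 0.993, -0.0]
wrist_force: [-0.1, -0.2, -0.1]
finger_gap: 0.0768
grip_force: 0.0
```

Call:
jog_arm([
  {"fingers": 0.1, "slide": [0, 0, 4], "angular": [0, 0, 0]},
  {"fingers": 1, "slide": [0, 0, 4], "angular": [0, 0, 0]},
  {"fingers": 1, "slide": [0, 0, 4], "angular": [0, 0, 0]},
  {"fingers": 1, "slide": [0, 0, 4], "angular": [0, 0, 0]},
  {"fingers": 1, "slide": [0, 0, 4], "angular": [0, 0, 0]},
  {"fingers": 1, "slide": [0, 0, 4], "angular": [0, 0, 0]},
  {"fingers": 1, "slide": [0, 0, 4], "angular": [0, 0, 0]},
], squeeze=50)

```text
clock: 27.45
tcp_pos: [0.3895, -0.2176, 0.0196]
orientation: [0.001, 0.122, 0.993, -0.0]
wrist_force: [-1.1, -0.0, 5.7]
finger_gap: 0.0428
grip_force: 51.8
```

Call:
jog_arm([
  {"fingers": 1, "slide": [0, 0, -20], "angular": [0, 0, 0]},
  {"fingers": 1, "slide": [0, 0, -60], "angular": [0, 0, 0]},
  {"fingers": 1, "slide": [0, 0, -100], "angular": [0, 0, 0]},
  {"fingers": 1, "slide": [0, 0, -160], "angular": [0, 0, 0]},
  {"fingers": 1, "slide": [0, 0, -160], "angular": [0, 0, 0]},
  {"fingers": 1, "slide": [0, 0, -160], "angular": [0, 0, 0]},
  {"fingers": 1, "slide": [0, 0, -160], "angular": [0, 0, 0]},
])

```text
clock: 28.03
tcp_pos: [0.3893, -0.2174, 0.1794]
orientation: [0.001, 0.122, 0.993, -0.001]
wrist_force: [-0.8, 0.3, -3.3]
finger_gap: 0.0435
grip_force: 52.5
```

```bash
python3 - <<'E'
from h import *
y=np.radians(-3.1);ux=np.array([np.cos(y),np.sin(y)]);uy=np.array([-ux[1],ux[0]])
c=np.array([.4487,.3169])
for k in(-78,0,78): print(k,(c+uy*k/1000).round(4))
go(*(c+uy*.078),.18,176.9)
E
```

```text
-78 [0.4445 0.239 ]
0 [0.4487 0.3169]
78 [0.4529 0.3948]
go slide [ 86.  609.5  -1.2] ang [ -0.1   0.1 -10.9] cur yaw 166.0 q6(mod2pi) 0.77 q6 now -0.45
```

Call:
jog_arm([
  {"fingers": 1, "slide": [55, 390, 0], "angular": [0, 0, -11]},
  {"fingers": 1, "slide": [55, 390, 0], "angular": [0, 0, -11]},
  {"fingers": 1, "slide": [55, 390, 0], "angular": [0, 0, -11]},
  {"fingers": 1, "slide": [55, 390, 0], "angular": [0, 0, -11]},
  {"fingers": 1, "slide": [55, 390, 0], "angular": [0, 0, -11]},
  {"fingers": 1, "slide": [55, 390, 0], "angular": [0, 0, -11]},
  {"fingers": 1, "slide": [86, 610, 0], "angular": [0, 0, -11]},
  {"fingers": 1, "slide": [86, 610, 0], "angular": [0, 0, -11]},
  {"fingers": 1, "slide": [86, 610, 0], "angular": [0, 0, -11]},
  {"fingers": 1, "slide": [86, 610, 0], "angular": [0, 0, -11]},
])

```text
clock: 28.87
tcp_pos: [0.43, 0.199, 0.1762]
orientation: [-0.002, 0.026, 1.0, -0.001]
wrist_force: [1.6, -0.2, -2.3]
finger_gap: 0.0432
grip_force: 52.7
```

```bash
python3 - <<'E'
from h import *
go(.4529,.3948,.10,176.9)
E
```

```text
go slide [-13.1 196.8  75.8] ang [-0.1 -0.2  0.2] cur yaw 177.1 q6(mod2pi) 0.77 q6 now 0.32
```

Call:
jog_arm([
  {"fingers": 1, "slide": [-13, 196, 0], "angular": [0, 0, 0]},
  {"fingers": 1, "slide": [-13, 196, 0], "angular": [0, 0, 0]},
  {"fingers": 1, "slide": [-13, 196, 0], "angular": [0, 0, 0]},
  {"fingers": 1, "slide": [-13, 196, 0], "angular": [0, 0, 0]},
  {"fingers": 1, "slide": [-13, 196, 40], "angular": [0, 0, 0]},
  {"fingers": 1, "slide": [-13, 196, 80], "angular": [0, 0, 0]},
  {"fingers": 1, "slide": [-13, 196, 110], "angular": [0, 0, 0]},
  {"fingers": 1, "slide": [-13, 196, 110], "angular": [0, 0, 0]},
  {"fingers": 1, "slide": [-13, 196, 110], "angular": [0, 0, 0]},
  {"fingers": 1, "slide": [-13, 196, 110], "angular": [0, 0, 0]},
])

```text
clock: 29.7
tcp_pos: [0.4551, 0.392, 0.069]
orientation: [-0.0, 0.026, 1.0, -0.0]
wrist_force: [0.4, 0.7, -1.4]
finger_gap: 0.0431
grip_force: 52.9
```

```bash
python3 - <<'E'
from h import *
go(.4529,.3948,.0236,176.9)
p=shot("wrist");print([(d["p"],at_z(p,d["point"],0)) for d in tip_of("tray",p)])
E
```

```text
go slide [ 2.3  2.7 45.4] ang [-0.  -0.   0.1] cur yaw 177.0 q6(mod2pi) 0.77 q6 now 0.63
[(0.84, array([0.44995163, 0.3176758 , 0.        ]))]
```

Call:
jog_arm([
  {"fingers": 1, "slide": [2, 2, 20], "angular": [0, 0, 0]},
  {"fingers": 1, "slide": [2, 2, 34], "angular": [0, 0, 0]},
  {"fingers": 1, "slide": [2, 2, 41], "angular": [0, 0, 0]},
  {"fingers": 1, "slide": [2, 2, 44], "angular": [0, 0, 0]},
  {"fingers": 1, "slide": [2, 2, 45.5], "angular": [0, 0, 0]},
  {"fingers": 1, "slide": [2, 2, 45.5], "angular": [0, 0, 0]},
  {"fingers": 1, "slide": [2, 2, 45.5], "angular": [0, 0, 0]},
])

```text
clock: 30.38
tcp_pos: [0.4541, 0.3949, 0.0245]
orientation: [0.001, 0.026, 1.0, 0.001]
wrist_force: [0.1, 1.1, -2.1]
finger_gap: 0.0432
grip_force: 53.0
```

Call:
jog_arm([
  {"fingers": 1, "slide": [0, 0, 1.3], "angular": [0, 0, 0]},
  {"fingers": 1, "slide": [0, 0, 1.3], "angular": [0, 0, 0]},
  {"fingers": 0.35, "slide": [0, 0, 1.3], "angular": [0, 0, 0]},
  {"fingers": 0.35, "slide": [0, 0, 1.3], "angular": [0, 0, 0]},
  {"fingers": 0.35, "slide": [0, 0, 1.3], "angular": [0, 0, 0]},
  {"fingers": 0.35, "slide": [0, 0, -40], "angular": [0, 0, 0]},
  {"fingers": 0.35, "slide": [0, 0, -80], "angular": [0, 0, 0]},
  {"fingers": 0, "slide": [0, 0, -170], "angular": [0, 0, 0]},
  {"fingers": 0, "slide": [0, 0, -170], "angular": [0, 0, 0]},
  {"fingers": 0, "slide": [0, 0, -170], "angular": [0, 0, 0]},
])

```text
clock: 31.22
tcp_pos: [0.4563, 0.3966, 0.2018]
orientation: [0.005, 0.026, 1.0, 0.004]
wrist_force: [1.2, 1.1, 1.7]
finger_gap: 0.0853
grip_force: 0.0
```

```bash
python3 - <<'E'
from h import *
p=shot("wrist")
for q in slots(p,th=90,gr=.6): print(q)
t=shot("top")
for z in (.034,):
  for q in slots(t,th=90,gr=.4): print("top",q)
go(.5555,.0545,.19,187.2)
E
```

```text
(array([0.32033389, 0.281058  , 0.034     ]), np.float64(87.11524366658145), np.float64(0.0968837368070612))
(array([0.4234539 , 0.39690593, 0.034     ]), np.float64(86.97827358835994), np.float64(0.04062683615811406))
(array([0.45761816, 0.39458279, 0.034     ]), np.float64(176.8652317260156), np.float64(0.044815974943319986))
(array([0.52303553, 0.62016438, 0.034     ]), np.float64(110.05626901885314), np.float64(0.02109399594973578))
(array([0.57947124, 0.65791449, 0.034     ]), np.float64(11.361876392419674), np.float64(0.01886253213762594))
top (array([1.21343572, 0.26219315, 0.034     ]), np.float64(90.8755128654689), np.float64(0.04451792682099373))
top (array([ 1.21330346, -0.12779622,  0.034     ]), np.float64(1.4191132068544117), np.float64(0.044640644524346206))
top (array([ 1.21840339, -0.1957319 ,  0.034     ]), np.float64(90.87666345699617), np.float64(0.05880945517203738))
top (array([ 1.22071716, -0.6110255 ,  0.034     ]), np.float64(90.87896304302228), np.float64(0.09109417983226772))
top (array([ 1.22252066, -0.85985852,  0.034     ]), np.float64(90.88011203825789)
[... 475 characters left out ...]
0.04062236069759926))
top (array([ 0.37534704, -0.1523383 ,  0.034     ]), np.float64(87.91766446847505), np.float64(1.4131659936573098))
top (array([0.10895749, 0.40152865, 0.034     ]), np.float64(15.125619387018677), np.float64(0.3244822556864796))
top (array([ 0.09617334, -0.06057632,  0.034     ]), np.float64(0.6769800540808929), np.float64(0.2224199664643465))
top (array([ 0.01931495, -0.07464663,  0.034     ]), np.float64(29.638148383393354), np.float64(0.10584411679120828))
top (array([-0.09719976,  0.39786931,  0.034     ]), np.float64(91.612595931154), np.float64(0.04754582829763199))
go slide [-117.9 -335.6    6. ] ang [  0.2   0.3 -10.2] cur yaw 177.0 q6(mod2pi) -0.03 q6 now 0.63
```

A is in the tray at (.457,.395). Now E.

Call:
jog_arm([
  {"fingers": 0, "slide": [-118, -336, 6], "angular": [0, 0, -10.2]},
  {"fingers": 0, "slide": [-118, -336, 6], "angular": [0, 0, -10.2]},
  {"fingers": 0, "slide": [-118, -336, 6], "angular": [0, 0, -10.2]},
  {"fingers": 0, "slide": [-118, -336, 6], "angular": [0, 0, -10.2]},
  {"fingers": 0, "slide": [-118, -336, 6], "angular": [0, 0, -10.2]},
  {"fingers": 0, "slide": [-118, -336, 6], "angular": [0, 0, -10.2]},
  {"fingers": 0, "slide": [-118, -336, 6], "angular": [0, 0, -10.2]},
  {"fingers": 0, "slide": [-118, -336, 6], "angular": [0, 0, -10.2]},
  {"fingers": 0, "slide": [-118, -336, 6], "angular": [0, 0, -10.2]},
  {"fingers": 0, "slide": [-118, -336, 6], "angular": [0, 0, -10.2]},
])

```text
clock: 32.15
tcp_pos: [0.554, 0.0481, 0.1846]
orientation: [-0.001, -0.06, 0.998, -0.001]
wrist_force: [0.2, 1.3, -0.1]
finger_gap: 0.0854
grip_force: 0.0
```

```bash
python3 - <<'E'
from h import *
p=shot("wrist")
for q in slots(p,th=90,gr=.6): print(q)
for d in tip_of("cradle_1_mid",p): print(d["p"],at_z(p,d["point"],.018))
go(.5545,.0545,.02,187.2)
E
```

```text
(array([0.4295183 , 0.04377482, 0.034     ]), np.float64(166.56000138505706), np.float64(0.02763449580487466))
(array([ 0.52711871, -0.07641093,  0.034     ]), np.float64(14.629651785729152), np.float64(0.04644362486473462))
(array([0.55549055, 0.05543428, 0.034     ]), np.float64(7.345403612192513), np.float64(0.04373131857762533))
0.77 [0.55219576 0.05471698 0.018     ]
go slide [ -2.7   2.3 165. ] ang [ 0.1 -0.2 -0.1] cur yaw -172.9 q6(mod2pi) -0.03 q6 now -0.18
```

Call:
jog_arm([
  {"fingers": 0.1, "slide": [-2, 2, 40], "angular": [0, 0, 0]},
  {"fingers": 0.1, "slide": [-2, 2, 80], "angular": [0, 0, 0]},
  {"fingers": 0.1, "slide": [-2, 2, 120], "angular": [0, 0, 0]},
  {"fingers": 0.1, "slide": [-2, 2, 145], "angular": [0, 0, 0]},
  {"fingers": 0.1, "slide": [-2, 2, 158], "angular": [0, 0, 0]},
  {"fingers": 0.1, "slide": [-2, 2, 163], "angular": [0, 0, 0]},
  {"fingers": 0.1, "slide": [-2, 2, 163], "angular": [0, 0, 0]},
  {"fingers": 0.1, "slide": [-2, 2, 163], "angular": [0, 0, 0]},
])

```text
clock: 32.92
tcp_pos: [0.5554, 0.056, 0.0245]
orientation: [-0.0, -0.064, 0.998, 0.0]
wrist_force: [0.7, 0.1, 0.5]
finger_gap: 0.0772
grip_force: 0.0
```

Call:
jog_arm([
  {"fingers": 0.1, "slide": [0, 0, 5], "angular": [0, 0, 0]},
  {"fingers": 1, "slide": [0, 0, 5], "angular": [0, 0, 0]},
  {"fingers": 1, "slide": [0, 0, 5], "angular": [0, 0, 0]},
  {"fingers": 1, "slide": [0, 0, 5], "angular": [0, 0, 0]},
  {"fingers": 1, "slide": [0, 0, 5], "angular": [0, 0, 0]},
  {"fingers": 1, "slide": [0, 0, 5], "angular": [0, 0, 0]},
  {"fingers": 1, "slide": [0, 0, 5], "angular": [0, 0, 0]},
])

```text
clock: 33.5
tcp_pos: [0.5562, 0.0551, 0.0203]
orientation: [0.001, -0.063, 0.998, 0.0]
wrist_force: [-1.0, 0.7, 6.3]
finger_gap: 0.0436
grip_force: 52.9
```

Call:
jog_arm([
  {"fingers": 1, "slide": [0, 0, -20], "angular": [0, 0, 0]},
  {"fingers": 1, "slide": [0, 0, -60], "angular": [0, 0, 0]},
  {"fingers": 1, "slide": [0, 0, -100], "angular": [0, 0, 0]},
  {"fingers": 1, "slide": [0, 0, -120], "angular": [0, 0, 0]},
  {"fingers": 1, "slide": [0, 0, -120], "angular": [0, 0, 0]},
  {"fingers": 1, "slide": [0, 0, -120], "angular": [0, 0, 0]},
])

```text
clock: 34.0
tcp_pos: [0.5561, 0.0549, 0.14]
orientation: [0.001, -0.063, 0.998, -0.0]
wrist_force: [-0.5, 0.5, -3.0]
finger_gap: 0.0434
grip_force: 52.2
```

```bash
python3 - <<'E'
from h import *
go(.4495,.3169,.13,176.9)
E
```

```text
go slide [ 72.8 273.3   9.8] ang [-0.   0.1 10.3] cur yaw -172.8 q6(mod2pi) 0.67 q6 now -0.17
```

Call:
jog_arm([
  {"fingers": 1, "slide": [73, 90, 0], "angular": [0, 0, 10.3]},
  {"fingers": 1, "slide": [73, 90, 0], "angular": [0, 0, 10.3]},
  {"fingers": 1, "slide": [73, 90, 0], "angular": [0, 0, 10.3]},
  {"fingers": 1, "slide": [73, 273, 0], "angular": [0, 0, 10.3]},
  {"fingers": 1, "slide": [73, 273, 0], "angular": [0, 0, 10.3]},
  {"fingers": 1, "slide": [73, 273, 0], "angular": [0, 0, 10.3]},
  {"fingers": 1, "slide": [73, 273, 0], "angular": [0, 0, 10.3]},
  {"fingers": 1, "slide": [73, 273, 40], "angular": [0, 0, 10.3]},
  {"fingers": 1, "slide": [73, 273, 70], "angular": [0, 0, 10.3]},
  {"fingers": 1, "slide": [73, 273, 70], "angular": [0, 0, 10.3]},
])

```text
clock: 34.83
tcp_pos: [0.442, 0.3149, 0.0609]
orientation: [-0.007, 0.025, 1.0, -0.004]
wrist_force: [-1.9, -1.0, -4.1]
finger_gap: 0.0432
grip_force: 52.6
```

Call:
jog_arm([
  {"fingers": 1, "slide": [0, 0, 0], "angular": [0, 0, 0]},
  {"fingers": 1, "slide": [0, 0, 0], "angular": [0, 0, 0]},
])

```text
clock: 35.0
tcp_pos: [0.4482, 0.3158, 0.069]
orientation: [-0.001, 0.027, 1.0, -0.001]
wrist_force: [0.3, 0.1, -2.9]
finger_gap: 0.043
grip_force: 52.6
```

```bash
python3 - <<'E'
from h import *
go(.4495,.3169,.0243,176.9)
E
```

```text
go slide [-1.3  1.2 44.7] ang [-0.1 -0.1 -0. ] cur yaw 176.9 q6(mod2pi) 0.67 q6 now 0.52
```

Call:
jog_arm([
  {"fingers": 1, "slide": [-1, 0, 20], "angular": [0, 0, 0]},
  {"fingers": 1, "slide": [-1, 0, 34], "angular": [0, 0, 0]},
  {"fingers": 1, "slide": [-1, 0, 41], "angular": [0, 0, 0]},
  {"fingers": 1, "slide": [-1, 0, 44], "angular": [0, 0, 0]},
  {"fingers": 1, "slide": [-1, 0, 46], "angular": [0, 0, 0]},
  {"fingers": 1, "slide": [-1, 0, 46], "angular": [0, 0, 0]},
  {"fingers": 1, "slide": [-1, 0, 46], "angular": [0, 0, 0]},
])

```text
clock: 35.58
tcp_pos: [0.4506, 0.3168, 0.0245]
orientation: [0.001, 0.027, 1.0, 0.001]
wrist_force: [-0.2, 0.9, -2.4]
finger_gap: 0.0429
grip_force: 52.7
```

Call:
jog_arm([
  {"fingers": 1, "slide": [0, 0, 1.2], "angular": [0, 0, 0]},
  {"fingers": 1, "slide": [0, 0, 1.2], "angular": [0, 0, 0]},
  {"fingers": 0.35, "slide": [0, 0, 1.2], "angular": [0, 0, 0]},
  {"fingers": 0.35, "slide": [0, 0, 1.2], "angular": [0, 0, 0]},
  {"fingers": 0.35, "slide": [0, 0, 1.2], "angular": [0, 0, 0]},
  {"fingers": 0.35, "slide": [0, 0, -40], "angular": [0, 0, 0]},
  {"fingers": 0.35, "slide": [0, 0, -80], "angular": [0, 0, 0]},
  {"fingers": 0, "slide": [0, 0, -180], "angular": [0, 0, 0]},
  {"fingers": 0, "slide": [0, 0, -180], "angular": [0, 0, 0]},
  {"fingers": 0, "slide": [0, 0, -180], "angular": [0, 0, 0]},
])

```text
clock: 36.42
tcp_pos: [0.4519, 0.3179, 0.2097]
orientation: [0.004, 0.027, 1.0, 0.002]
wrist_force: [0.8, -0.1, 0.9]
finger_gap: 0.085
grip_force: 0.0
```

```bash
python3 - <<'E'
from h import *
p=shot("wrist")
for q in slots(p,th=90,gr=.6): print(q)
go(.515,-.2155,.21,170.3)
E
```

```text
(array([0.31739214, 0.22625749, 0.034     ]), np.float64(86.98770638432963), np.float64(0.10512688464774773))
(array([0.41763695, 0.31824056, 0.034     ]), np.float64(86.91088043762791), np.float64(0.040691759059332706))
(array([0.44104033, 0.37963103, 0.034     ]), np.float64(141.1167842339139), np.float64(0.07151349082381299))
(array([0.45157627, 0.3168372 , 0.034     ]), np.float64(176.85223265640835), np.float64(0.0446519314374389))
(array([0.45779366, 0.39556254, 0.034     ]), np.float64(176.26697437126123), np.float64(0.045845689907209025))
go slide [ -90.5 -529.7   -1.1] ang [0.4 0.6 6.7] cur yaw 177.0 q6(mod2pi) -0.23 q6 now 0.52
```

Call:
jog_arm([
  {"fingers": 0, "slide": [-90, -530, 0], "angular": [0, 0, 6.7]},
  {"fingers": 0, "slide": [-90, -530, 0], "angular": [0, 0, 6.7]},
  {"fingers": 0, "slide": [-90, -530, 0], "angular": [0, 0, 6.7]},
  {"fingers": 0, "slide": [-90, -530, 0], "angular": [0, 0, 6.7]},
  {"fingers": 0, "slide": [-90, -530, 0], "angular": [0, 0, 6.7]},
  {"fingers": 0, "slide": [-90, -530, 0], "angular": [0, 0, 6.7]},
  {"fingers": 0, "slide": [-90, -530, 0], "angular": [0, 0, 6.7]},
  {"fingers": 0, "slide": [-90, -530, 0], "angular": [0, 0, 6.7]},
  {"fingers": 0, "slide": [-90, -530, 0], "angular": [0, 0, 6.7]},
  {"fingers": 0, "slide": [-90, -530, 0], "angular": [0, 0, 6.7]},
])

```text
clock: 37.3
tcp_pos: [0.4972, -0.0993, 0.2032]
orientation: [0.0, 0.085, 0.996, 0.0]
wrist_force: [1.1, 0.5, 0.1]
finger_gap: 0.0855
grip_force: 0.0
```

```bash
python3 - <<'E'
from h import *
p=shot("wrist")
for q in slots(p,th=90,gr=.6): print(q)
go(.515,-.2155,.10,170.3)
E
```

```text
go slide [ -34.7 -103.9  103.7] ang [-0.3  0.2 -0.4] cur yaw 169.9 q6(mod2pi) -0.23 q6 now -0.19
```

Call:
jog_arm([
  {"fingers": 0, "slide": [-35, -104, 0], "angular": [0, 0, 0]},
  {"fingers": 0, "slide": [-35, -104, 0], "angular": [0, 0, 0]},
  {"fingers": 0, "slide": [-35, -104, 0], "angular": [0, 0, 0]},
  {"fingers": 0, "slide": [-35, -104, 0], "angular": [0, 0, 0]},
  {"fingers": 0, "slide": [-35, -104, 0], "angular": [0, 0, 0]},
])

```text
clock: 37.77
tcp_pos: [0.5141, -0.2069, 0.2025]
orientation: [-0.0, 0.086, 0.996, 0.0]
wrist_force: [-1.2, -0.0, -0.5]
finger_gap: 0.0858
grip_force: 0.0
```

```bash
python3 - <<'E'
from h import *
p=shot("wrist")
for th in(80,90,100):
  for q in slots(p,th=th,gr=.5): print(th,q)
for d in tip_of("cradle_1_mid",p): print(d["p"],at_z(p,d["point"],.018))
go(.515,-.2155,.02,170.3)
E
```

```text
80 (array([ 0.51610393, -0.21470867,  0.034     ]), np.float64(171.37015434899496), np.float64(0.03833318036889569))
90 (array([ 0.40718641, -0.39335778,  0.034     ]), np.float64(76.24080344742552), np.float64(0.03849300859865511))
90 (array([ 0.51603519, -0.21486786,  0.034     ]), np.float64(171.41579664757137), np.float64(0.03842707519434575))
100 (array([ 0.52758131, -0.07878121,  0.034     ]), np.float64(18.774812677244483), np.float64(0.04085223522521804))
100 (array([ 0.51694428, -0.21532826,  0.034     ]), np.float64(169.62101838066292), np.float64(0.040279330939894345))
go slide [ -3.1 -10.5 182.8] ang [ 0.1 -0.1 -0. ] cur yaw 170.3 q6(mod2pi) -0.23 q6 now -0.35
```

Call:
jog_arm([
  {"fingers": 0.1, "slide": [-2, -10, 40], "angular": [0, 0, 0]},
  {"fingers": 0.1, "slide": [-2, -10, 80], "angular": [0, 0, 0]},
  {"fingers": 0.1, "slide": [-2, -10, 120], "angular": [0, 0, 0]},
  {"fingers": 0.1, "slide": [-2, -10, 155], "angular": [0, 0, 0]},
  {"fingers": 0.1, "slide": [-2, -10, 172], "angular": [0, 0, 0]},
  {"fingers": 0.1, "slide": [-2, -10, 180], "angular": [0, 0, 0]},
  {"fingers": 0.1, "slide": [-2, -10, 180], "angular": [0, 0, 0]},
  {"fingers": 0.1, "slide": [-2, -10, 180], "angular": [0, 0, 0]},
])

```text
clock: 38.53
tcp_pos: [0.5151, -0.2152, 0.0241]
orientation: [0.0, 0.084, 0.996, -0.0]
wrist_force: [0.0, -0.8, 0.5]
finger_gap: 0.0767
grip_force: 0.0
```

Call:
jog_arm([
  {"fingers": 0.1, "slide": [0, 0, 4.5], "angular": [0, 0, 0]},
  {"fingers": 1, "slide": [0, 0, 4.5], "angular": [0, 0, 0]},
  {"fingers": 1, "slide": [0, 0, 4.5], "angular": [0, 0, 0]},
  {"fingers": 1, "slide": [0, 0, 4.5], "angular": [0, 0, 0]},
  {"fingers": 1, "slide": [0, 0, 4.5], "angular": [0, 0, 0]},
  {"fingers": 1, "slide": [0, 0, 4.5], "angular": [0, 0, 0]},
  {"fingers": 1, "slide": [0, 0, 4.5], "angular": [0, 0, 0]},
])

```text
clock: 39.12
tcp_pos: [0.5154, -0.2162, 0.0201]
orientation: [0.001, 0.085, 0.996, -0.0]
wrist_force: [0.4, 1.1, 6.1]
finger_gap: 0.0435
grip_force: 52.9
```

Call:
jog_arm([
  {"fingers": 1, "slide": [0, 0, -20], "angular": [0, 0, 0]},
  {"fingers": 1, "slide": [0, 0, -60], "angular": [0, 0, 0]},
  {"fingers": 1, "slide": [0, 0, -100], "angular": [0, 0, 0]},
  {"fingers": 1, "slide": [0, 0, -175], "angular": [0, 0, 0]},
  {"fingers": 1, "slide": [0, 0, -175], "angular": [0, 0, 0]},
  {"fingers": 1, "slide": [0, 0, -175], "angular": [0, 0, 0]},
  {"fingers": 1, "slide": [0, 0, -175], "angular": [0, 0, 0]},
])

```text
clock: 39.7
tcp_pos: [0.5156, -0.2167, 0.1959]
orientation: [0.002, 0.085, 0.996, -0.001]
wrist_force: [0.0, 0.4, -3.3]
finger_gap: 0.0434
grip_force: 52.2
```

```bash
python3 - <<'E'
from h import *
go(.442,.238,.195,176.9)
E
```

```text
go slide [149.8 435.6  -0.5] ang [-0.1  0.2 -6.7] cur yaw 170.2 q6(mod2pi) 0.55 q6 now -0.37
```

Call:
jog_arm([
  {"fingers": 1, "slide": [150, 435, 0], "angular": [0, 0, -6.7]},
  {"fingers": 1, "slide": [150, 435, 0], "angular": [0, 0, -6.7]},
  {"fingers": 1, "slide": [150, 435, 0], "angular": [0, 0, -6.7]},
  {"fingers": 1, "slide": [150, 435, 0], "angular": [0, 0, -6.7]},
  {"fingers": 1, "slide": [150, 435, 0], "angular": [0, 0, -6.7]},
  {"fingers": 1, "slide": [150, 435, 0], "angular": [0, 0, -6.7]},
  {"fingers": 1, "slide": [150, 435, 0], "angular": [0, 0, -6.7]},
  {"fingers": 1, "slide": [150, 435, 0], "angular": [0, 0, -6.7]},
  {"fingers": 1, "slide": [150, 435, 0], "angular": [0, 0, -6.7]},
  {"fingers": 1, "slide": [150, 435, 0], "angular": [0, 0, -6.7]},
])

```text
clock: 40.53
tcp_pos: [0.445, 0.1966, 0.1913]
orientation: [-0.002, 0.027, 1.0, -0.001]
wrist_force: [0.4, 0.4, -2.9]
finger_gap: 0.0431
grip_force: 52.5
```

```bash
python3 - <<'E'
from h import *
go(.444,.238,.07,176.9)
E
```

```text
go slide [  2.7  41.4 121.2] ang [-0.1 -0.2  0. ] cur yaw 176.9 q6(mod2pi) 0.55 q6 now 0.3
```

Call:
jog_arm([
  {"fingers": 1, "slide": [2, 40, 0], "angular": [0, 0, 0]},
  {"fingers": 1, "slide": [2, 40, 40], "angular": [0, 0, 0]},
  {"fingers": 1, "slide": [2, 40, 80], "angular": [0, 0, 0]},
  {"fingers": 1, "slide": [2, 40, 120], "angular": [0, 0, 0]},
  {"fingers": 1, "slide": [2, 40, 120], "angular": [0, 0, 0]},
  {"fingers": 1, "slide": [2, 40, 120], "angular": [0, 0, 0]},
  {"fingers": 1, "slide": [2, 40, 120], "angular": [0, 0, 0]},
])

```text
clock: 41.12
tcp_pos: [0.4475, 0.2352, 0.0741]
orientation: [-0.0, 0.027, 1.0, -0.0]
wrist_force: [0.6, 0.5, -2.5]
finger_gap: 0.0432
grip_force: 53.0
```

```bash
python3 - <<'E'
from h import *
go(.4445,.239,.0241,176.9)
E
```

```text
go slide [ 3.2  3.7 50. ] ang [-0.  -0.1  0. ] cur yaw 176.9 q6(mod2pi) 0.55 q6 now 0.38
```

Call:
jog_arm([
  {"fingers": 1, "slide": [2, 2, 20], "angular": [0, 0, 0]},
  {"fingers": 1, "slide": [2, 2, 36], "angular": [0, 0, 0]},
  {"fingers": 1, "slide": [2, 2, 45], "angular": [0, 0, 0]},
  {"fingers": 1, "slide": [2, 2, 49], "angular": [0, 0, 0]},
  {"fingers": 1, "slide": [2, 2, 51], "angular": [0, 0, 0]},
  {"fingers": 1, "slide": [2, 2, 51], "angular": [0, 0, 0]},
  {"fingers": 1, "slide": [2, 2, 51], "angular": [0, 0, 0]},
])

```text
clock: 41.7
tcp_pos: [0.4469, 0.2378, 0.0241]
orientation: [0.001, 0.027, 1.0, 0.0]
wrist_force: [-0.5, 0.1, -2.5]
finger_gap: 0.0429
grip_force: 53.1
```

Call:
jog_arm([
  {"fingers": 1, "slide": [0, 0, 1.2], "angular": [0, 0, 0]},
  {"fingers": 1, "slide": [0, 0, 1.2], "angular": [0, 0, 0]},
  {"fingers": 0.35, "slide": [0, 0, 1.2], "angular": [0, 0, 0]},
  {"fingers": 0.35, "slide": [0, 0, 1.2], "angular": [0, 0, 0]},
  {"fingers": 0.35, "slide": [0, 0, 1.2], "angular": [0, 0, 0]},
  {"fingers": 0.35, "slide": [0, 0, -40], "angular": [0, 0, 0]},
  {"fingers": 0.35, "slide": [0, 0, -80], "angular": [0, 0, 0]},
  {"fingers": 0, "slide": [0, 0, -240], "angular": [0, 0, 0]},
  {"fingers": 0, "slide": [0, 0, -240], "angular": [0, 0, 0]},
  {"fingers": 0, "slide": [0, 0, -240], "angular": [0, 0, 0]},
])

```text
clock: 42.53
tcp_pos: [0.4454, 0.2374, 0.23]
orientation: [0.0, 0.027, 1.0, 0.0]
wrist_force: [0.3, 0.2, 0.6]
finger_gap: 0.0856
grip_force: 0.0
```

Call:
jog_arm([
  {"fingers": 0, "slide": [0, -100, -110], "angular": [0, 0, 0]},
  {"fingers": 0, "slide": [0, -100, -110], "angular": [0, 0, 0]},
  {"fingers": 0, "slide": [0, -100, -110], "angular": [0, 0, 0]},
  {"fingers": 0, "slide": [0, -100, -110], "angular": [0, 0, 0]},
  {"fingers": 0, "slide": [0, -100, -110], "angular": [0, 0, 0]},
  {"fingers": 0, "slide": [0, -100, -110], "angular": [0, 0, 0]},
  {"fingers": 0, "slide": [0, -100, -110], "angular": [0, 0, 0]},
])

```text
clock: 43.12
tcp_pos: [0.4402, 0.1378, 0.337]
orientation: [-0.0, 0.027, 1.0, 0.0]
wrist_force: [0.7, 0.0, -0.8]
finger_gap: 0.0851
grip_force: 0.0
```

```bash
python3 - <<'E'
from h import *
p=shot("wrist");t=shot("top")
for q in slots(p,th=90,gr=.5): print(q)
im=p["color"];t2=t["color"][130:290,60:350]
save({"color":np.vstack([im,cv2.resize(t2,(512,282))])},"end",scale=.9)
E
```

```text
(array([0.28360962, 0.08811909, 0.034     ]), np.float64(86.9264765595636), np.float64(0.1317807002000217))
(array([0.30283137, 0.34735268, 0.034     ]), np.float64(3.370743186727367), np.float64(0.031650580365086625))
(array([0.42214827, 0.38814675, 0.034     ]), np.float64(165.95194809168154), np.float64(0.02450852478546335))
(array([0.4212256, 0.0457958, 0.034    ]), np.float64(165.95167988149737), np.float64(0.04204848871928021))
(array([0.4461863 , 0.41669517, 0.034     ]), np.float64(178.4922746283285), np.float64(0.04209416837027131))
(array([0.45109189, 0.31758841, 0.034     ]), np.float64(177.9298968804043), np.float64(0.04278022824705213))
(array([0.45028494, 0.23793934, 0.034     ]), np.float64(177.0885817318847), np.float64(0.04201585437998528))
(array([ 0.50926062, -0.05206086,  0.034     ]), np.float64(12.641799271305814), np.float64(0.04078832153047055))
```

View pics/end.png

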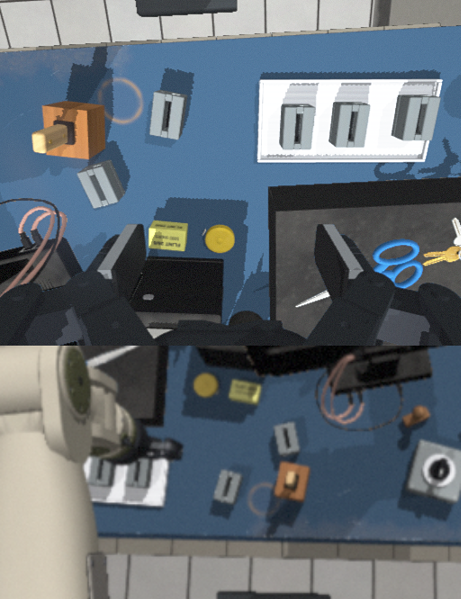

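The overview shows cradle B at (295,125) and E at (348,125) in the tray. A, at (415,115), seems shifted towards the tray's end wall. C is at (100,185) and D at (168,115). I measure A and C again now that the arm is still.

Call:
jog_arm([
  {"fingers": 0, "slide": [0, 200, 0], "angular": [0, 0, 0]},
  {"fingers": 0, "slide": [0, 200, 0], "angular": [0, 0, 0]},
  {"fingers": 0, "slide": [0, 200, 0], "angular": [0, 0, 0]},
  {"fingers": 0, "slide": [0, 200, 0], "angular": [0, 0, 0]},
  {"fingers": 0, "slide": [0, 200, 0], "angular": [0, 0, 0]},
  {"fingers": 0, "slide": [0, 200, 0], "angular": [0, 0, 0]},
  {"fingers": 0, "slide": [0, 200, 0], "angular": [0, 0, 0]},
  {"fingers": 0, "slide": [0, 200, 0], "angular": [0, 0, 0]},
])

```text
clock: 43.88
tcp_pos: [0.4502, 0.3376, 0.3364]
orientation: [-0.001, 0.026, 1.0, -0.001]
wrist_force: [-0.5, 0.1, -0.6]
finger_gap: 0.0856
grip_force: 0.0
```

```bash
cat >> h.py <<'E'
def tops(p,z=.036):
    """bright grey top faces (by edges of grey blobs): rect centre, size, yaw"""
    hsv=cv2.cvtColor(p["color"],cv2.COLOR_RGB2HSV); return hsv
E
python3 - <<'E'
from h import *
np.set_printoptions(precision=4,suppress=True)
p=shot("wrist");keep(p,"f1")
for th in(70,90):
  for q in slots(p,th=th,gr=.5): print(th,q)
for d in tip_of("tray",p)+look_for("cradle_1_mid",p): print(d,at_z(p,d["point"],0))
t=shot("top");
for d in look_for("cradle_1_mid",t): print("top",d["p"],at_z(t,d["point"],.03))
print("C expected px in top",proj(t,np.array([.5275,-.077,.036])),proj(t,np.array([.509,-.052,.036])))
E
```

```text
70 (array([0.2895, 0.2154, 0.034 ]), np.float64(87.02158408726473), np.float64(0.13417582239834297))
70 (array([0.3839, 0.6436, 0.034 ]), np.float64(137.75745145186104), np.float64(0.025144528530268617))
70 (array([0.4206, 0.0458, 0.034 ]), np.float64(164.8744922609556), np.float64(0.04154308151066398))
70 (array([0.4455, 0.4139, 0.034 ]), np.float64(0.26243254681801886), np.float64(0.04228153473585272))
70 (array([0.4476, 0.2612, 0.034 ]), np.float64(176.86377677655372), np.float64(0.05751866102697797))
70 (array([0.4505, 0.3162, 0.034 ]), np.float64(178.35719602067215), np.float64(0.04167090897148277))
70 (array([0.4497, 0.2367, 0.034 ]), np.float64(177.22538724533578), np.float64(0.04086641443348602))
90 (array([0.3016, 0.2135, 0.034 ]), np.float64(87.02468666768966), np.float64(0.13552607545535103))
90 (array([0.3081, 0.471 , 0.034 ]), np.float64(2.956140000401092), np.float64(0.03093959152149842))
90 (array([0.3784, 0.6396, 0.034 ]), np.float64(92.29434959653283), np.float64(0.02972851969633799))
90 (array([0.4348, 0.3941, 0.034 ]), np.float64(153.9869282115367), np.float64(0.061427845736782935))
90 (array([0.4213, 0.0459, 0.034 ]), np.float64(166.9346199789649), np.float64(0.042860131747204384))
90 (array([0.4463, 0.261 , 0.034 ]), np.float64(2.8797356501764284), np.float64(0.06156311993196368))
90 (array([0.4462, 0.4152, 0.034 ]), np.float64(177.83533541167495), np.float64(0.04390030888101259))
90 (array([0.4511, 0.3166, 0.034 ]), np.float64(176.1960143307783), np.float64(0.042901049646561815))
90 (array([0.4497, 0.2366, 0.034 ]), np.float64(177.39621386230064), np.float64(0.04355289187059444))
{'point': [239.3, 135.1], 'p': 0.66} [0.4492 0.3142 0.    ]
top 0.81 [0.4439 0.3225 0.03  ]
C expected px in top [240.4952 188.3564] [232.9309 193.5726]
```

A now lies flat inside the tray at (.446,.414), about 2 cm from where I put it. C's reading is doubtful, so I go and check C from above.

Call:
jog_arm([
  {"fingers": 0, "slide": [0, -400, 0], "angular": [0, 0, 0]},
  {"fingers": 0, "slide": [0, -400, 0], "angular": [0, 0, 0]},
  {"fingers": 0, "slide": [0, -400, 0], "angular": [0, 0, 0]},
  {"fingers": 0, "slide": [0, -400, 0], "angular": [0, 0, 0]},
  {"fingers": 0, "slide": [0, -400, 0], "angular": [0, 0, 0]},
  {"fingers": 0, "slide": [0, -400, 0], "angular": [0, 0, 0]},
  {"fingers": 0, "slide": [0, -400, 0], "angular": [0, 0, 0]},
  {"fingers": 0, "slide": [0, -400, 0], "angular": [0, 0, 0]},
  {"fingers": 0, "slide": [0, -400, 0], "angular": [0, 0, 0]},
  {"fingers": 0, "slide": [0, -400, 0], "angular": [0, 0, 0]},
])

```text
clock: 44.97
tcp_pos: [0.4287, -0.0659, 0.3383]
orientation: [0.001, 0.029, 1.0, -0.001]
wrist_force: [0.6, -0.2, -0.1]
finger_gap: 0.0854
grip_force: 0.0
```

Call:
jog_arm([
  {"fingers": 0, "slide": [0, 0, 0], "angular": [0, 0, 0]},
  {"fingers": 0, "slide": [0, 0, 0], "angular": [0, 0, 0]},
  {"fingers": 0, "slide": [0, 0, 0], "angular": [0, 0, 0]},
])

```text
clock: 45.22
tcp_pos: [0.4293, -0.0624, 0.3381]
orientation: [0.0, 0.027, 1.0, 0.0]
wrist_force: [-0.3, 0.7, -1.6]
finger_gap: 0.0855
grip_force: 0.0
```

```bash
python3 - <<'E'
from h import *
np.set_printoptions(precision=4,suppress=True)
p=shot("wrist");keep(p,"f2");t=shot("top");keep(t,"ft");s=shot("side");keep(s,"fs")
for th in(70,90,110):
  for q in slots(p,th=th,gr=.5): print(th,q)
for n,q,z in(("wrist",p,.096),("side",s,.096)):
  for d in tip_of("gauge_mid",q): print(n,d["p"],at_z(q,d["point"],z))
for n,q in(("top",t),("wrist",p),("side",s)):
  for d in tip_of("cradle_1_mid",q): print(n,round(d["p"],2),at_z(q,d["point"],.018))
  for d in tip_of("dial_grip",q): print("dial",round(d["p"],2),at_z(q,d["point"],.082))
# top-view match of C against the first top picture neighbourhood
for uv in((240,185),(233,190)): print(uv,t["color"][uv[1]-12:uv[1]+14:4,uv[0]-8:uv[0]+10:4].max(2))
E
```

```text
90 (array([0.4302, 0.0428, 0.034 ]), np.float64(167.11966670835415), np.float64(0.022862967372057133))
90 (array([ 0.4071, -0.3828,  0.034 ]), np.float64(76.95094010002907), np.float64(0.03348352548993532))
90 (array([ 0.4726, -0.4066,  0.034 ]), np.float64(163.3791959341432), np.float64(0.04820019070249414))
110 (array([0.2963, 0.2193, 0.034 ]), np.float64(1.7863348281326807), np.float64(0.03313716264772149))
110 (array([0.4212, 0.0454, 0.034 ]), np.float64(166.21197828546153), np.float64(0.04164575648121074))
110 (array([0.4353, 0.2115, 0.034 ]), np.float64(175.72349581317522), np.float64(0.042152047816911016))
110 (array([0.4506, 0.2391, 0.034 ]), np.float64(176.92421283870826), np.float64(0.04114906935856383))
wrist 0.83 [ 0.4356 -0.091   0.096 ]
wrist 0.3 [ 0.536  -0.2915  0.096 ]
side 0.52 [ 0.4374 -0.0947  0.096 ]
side 0.41 [ 0.4563 -0.4058  0.096 ]
top 0.85 [0.4486 0.3364 0.018 ]
top 0.36 [ 0.5795 -0.3526  0.018 ]
dial 0.52 [ 0.4679 -0.3989  0.082 ]
side 0.67 [0.4648 0.377  0.018 ]
dial 0.57 [ 0.4577 -0.399   0.082 ]
(240, 185) [[ 31  73  84 103 101]
 [ 82  72  89  90  87]
 [ 81 127 119 128  86]
 [ 79 129  44 131  88]
 [ 85 105  37 130  87]
 [ 77  47  66 130  89]
 [114  34  74  82  74]]
(233, 190) [[ 57  39  85  83 112]
 [ 56  50  76 115 118]
 [ 41  85  88 130 102]
 [ 45  84  86 117  44]
 [ 96  87 116  43  59]
 [ 86  69  63  46  88]
 [ 80  54  30  26  48]]
```

```bash
python3 - <<'E'
from h import *
a,b=np.meshgrid(np.linspace(-.03,.03,25),np.linspace(-.02,.02,17),indexing="ij")
a,b=a.ravel(),b.ravel(); slot=(abs(a)<.02)&(abs(b)<.004); top=(abs(b)>.007)
def fit(p,x0,y0,yaw0,z=.036,r=.036):
    g=cv2.GaussianBlur(p["color"].max(2).astype(np.float32),(0,0),.7); sat=(p["color"].max(2).astype(np.float32)-p["color"].min(2)); Ti=np.linalg.inv(p["T"]); best=[]
    for yaw in np.arange(yaw0-16,yaw0+17,4):
        c,s=np.cos(np.radians(yaw)),np.sin(np.radians(yaw))
        for dx in np.arange(-r,r+.001,.003):
            for dy in np.arange(-r,r+.001,.003):
                X=np.c_[x0+dx+c*a-s*b,y0+dy+s*a+c*b,np.full(a.size,z),np.ones(a.size)]@Ti.T
                u=(p["cx"]+p["f"]*X[:,0]/X[:,2]).astype(np.float32);v=(p["cy"]+p["f"]*X[:,1]/X[:,2]).astype(np.float32)
                G=cv2.remap(g,u,v,1).ravel();S=cv2.remap(sat,u,v,1).ravel()
                best.append((G[top].mean()-G[slot].mean()-2*S[top].mean()-G[top].std(),round(x0+dx,3),round(y0+dy,3),yaw))
    return max(best)
for n in("g1","f2","ft","fs"):
    print(n,"C",fit(load(n),.5275,-.077,13.5),"D",fit(load(n),.421,.0455,-13.6))
print("A",fit(load("f1"),.447,.405,-3,z=.04))
E
```

```text
g1 C (np.float32(110.44502), np.float64(0.528), np.float64(-0.077), np.float64(13.5)) D (np.float32(106.27543), np.float64(0.421), np.float64(0.046), np.float64(-13.600000000000001))
f2 C (np.float32(102.31396), np.float64(0.528), np.float64(-0.077), np.float64(13.5)) D (np.float32(85.37201), np.float64(0.421), np.float64(0.046), np.float64(-13.600000000000001))
ft C (np.float32(3.8253822), np.float64(0.53), np.float64(-0.074), np.float64(9.5)) D (np.float32(-34.464493), np.float64(0.457), np.float64(0.01), np.float64(-29.6))
fs C (np.float32(-27.795223), np.float64(0.528), np.float64(-0.113), np.float64(5.5)) D (np.float32(-34.16013), np.float64(0.409), np.float64(0.01), np.float64(2.3999999999999986))
A (np.float32(68.0356), np.float64(0.447), np.float64(0.414), np.int64(-3))
```

C and D have not moved, A, B and E stand flat in the tray, the gauge is in its stand and the dial is off.

```bash
python3 -c "
from workcell import *
print(hand_in())"
```

```text
the job is handed in; nothing more can be done
None
```

The job is handed in, with no verdict shown: the dial is at its off stop, all five cradles were probed, the three that jammed (one was knocked about 2 cm inside the tray but still lies flat) are in the tray, the two clear ones stand where they were, and the gauge is back in its stand.

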